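# Charge a milling jar and lock its lid

### The arm

A 6-joint arm with a two-finger parallel gripper is mounted at the origin on a cart in front of the work surface, level with it; the furniture and walls round the work are solid. World frame = base frame: x ahead of the robot, y to its left, z up, the work surface at z = 0. Lengths are in m, angles in rad, forces in N, time in s.
With the tool pointing down it reaches from about 0.35 to 0.85 m from the base axis. Payload 8.1 kg.
Tool frame: the origin (TCP) lies midway between the tips of the shut fingers; the grasp point (between the pads) lies 19 mm behind it; z points along the fingers, y is the line along which they close (so a half turn about z gives the same grasp; the last joint's range is limited). The gripper opens to 93 mm and grips with 3 to 60 N. Pads are 15 mm wide; open, the fingers measure 128 mm over their backs; the gripper's body (75 mm by 188 mm) begins 65 mm behind the grasp point.
Start: joints at [-1.197, 0.13, 1.488, -0, 1.523, -0.085], TCP at [0.266, -0.538, 0.219] pointing down, gripper open.
Joint ranges: [-2.96, 2.96], [-0.89, 2.26], [0.02, 2.5], [-1.34, 4.48], [0, 2.73], [-2.66, 2.66]. Speed limits (rad/s): [2.39, 2.39, 2.79, 3.14, 3.14, 3.14].

### API

Orientations are given as a rotation vector (axis times angle).
In Python, from plant import read_state, read_camera, camera_model, close_job gives the robot as it stands. The module is installed in compiled form; this text tells all that it offers.
- The arm moves only by the tool carry_out, never from a script. Its argument "moves" is a list of rows, each an object of numbers: "jaw": the finger opening in m, from 0 to 0.093; "dx", "dy", "dz": the shift along the tool's x, y, z in m; "yaw": the turn about the tool's z in rad. In form: [{"jaw": .., "dx": .., "dy": .., "dz": .., "yaw": ..}, ...]. A call has 1 to 8 rows; each row shifts and turns the commanded pose from where the row before left it, along the tool's axes as they then stand; what a row does not reach is not made up. A row lasts 1/8 s, in which the tool goes at most 62.5 mm and 10.7 degrees, less where a joint would pass 70% of its speed; a pose out of reach is approached as far as the arm can. A call is refused whole if a number of a shift passes 0.0625 or a number of a turn 0.188, either way. A call with a gripper value outside its range is refused whole. The fingers move at their own pace and stop on an object; "grip_force" is the grip in N (left out, the last holds). Time passes only in rows, so rows that do not move let the fingers close. It gives the time, the measured TCP pose, the force, the opening and the grip force at its end, in the units of the state.
- read_state(): the state, without advancing time (a new reading comes with each control period).
- read_camera(name): name is "scene" or "top" or "wrist"; returns the picture (384x512x3 uint8, red, green, blue); there is no depth.
- camera_model(name): a dict with "camera_matrix" (3x3 intrinsics, pixels), "view" (4x4, takes a point from world to camera coordinates). Camera axes: x right, y up, looking along -z (the intrinsics and any distortion apply to the point x, -y, -z); pixel columns grow to the right and rows downward; lengths in m; the calibration is good to about 2 mm. A picture is of the moment at which its call begins: read the wrist's pose just before it. camera_model takes no time and is no camera call; for the wrist camera it gives the pose at the moment of the call.
- close_job(): hands the job in; it is judged then, once.
The state is a dict: "t": time; "q": joint angles; "dq": joint speeds; "joint_torque": joint torques, N m; "tool_pos": TCP position; "orientation": TCP orientation; "force": force on the tool from outside, world axes, zero at the start; "wrist_torque": the same for the moment, N m; "opening": finger opening in m; "gripper_force": force on a finger pad.
Only numpy, scipy, OpenCV 4.12 (cv2) and the standard library are available. Lean on these libraries where they do the work, as an engineer would, in place of code of your own. Each camera call takes 0.05 s, during which the arm holds its last target. There are 200 camera calls.

### The job

Charge the milling jar with the steel grinding ball, lowering it gently to the jar's floor instead of dropping or pressing it in, then put the lid on with its eye over the post. Lay the dark clamp bar along the lid's rib, push its fork under the head of the stud, and line up the eyes of bar and lid with the bore in the post. Finally put the red-knobbed lock pin down through bar, lid and post until its collar rests on the bar, and let go; leave the two vials and the mug standing where they are.

Things in the scene. Friction and masses are not known exactly. Their poses are not given: they have to be found in the camera images.
- clamp: Fixed jar clamp. Origin: centre of the underside of its blue base plate (120 x 200 x 12 mm, long side along its y), z up. On its z axis the open steel milling jar (fixed, see jar_mouth), at y = -70 mm a round post with a bore (see post_bore), at y = +70 mm a headed stud (see stud_waist).
- jar_mouth (a point): Centre of the jar's mouth, level with its rim, 67 mm above the desk. Jar: outside diameter 92, inside diameter 80 (at least 77), 48 mm deep, inner floor 19 mm above the desk.
- post_bore (a point): Centre of the mouth of the vertical bore in the post's top, 66 mm above the desk. Post diameter 28; bore diameter 14 (at least 12.8), 34 mm deep.
- stud_waist (a point): Point on the stud's axis 93 mm above the desk, where the middle of the bar's thickness lies when the bar is home. Stud: column of diameter 22 up to 84 mm, waist of diameter 8 from 84 to 101 mm, head of diameter 17 from 101 to 108.5 mm above the desk.
- lid: Loose blue lid, 350 g. Origin: centre of its plug's underside, z up. Black plug diameter 73, 5 mm high; disc diameter 96, z = 5 to 13 mm; rib 24 mm wide (along x), y = +38 to -60 mm, top at z = 27 mm: grip it across over the origin, at z = 15 to 27 mm; beyond it an eye at y = -70 mm (see lid_hole). On the jar its origin is 62 mm above the desk, axes as the clamp's, eye over the post.
- lid_hole (a point): Centre of the lid eye's hole at its top, 27 mm above the lid's origin. Hole diameter 14 (at least 12.8), eye outside diameter 29, z = 5 to 27 mm of the lid; it clears the post's top by 1 mm when the lid is on.
- bar: Loose dark steel clamp bar, 200 g, lying flat. Origin: centre of its underside midway between eye (y = -70 mm) and fork (y = +70 mm), z up; 30 mm wide (along x), 8 mm thick: grip it across its width over the origin. Home: underside on the lid's rib, 89 mm above the desk, origin over the jar's centre, axes as the clamp's.
- bar_hole (a point): Centre of the bar's hole at mid thickness; hole diameter 14 (at least 12.8), eye outside diameter 33.
- bar_fork (a point): Place in the fork for the stud's axis, at mid thickness. Slot 12 mm wide along y, open at the tines' ends (y = +79.5 mm of the bar), bottom at y = 63 to 64.5 mm. Home it has 4 mm of air under the stud's head. To clear the head, the bar is laid on the rib 22 mm or more off home towards the post (clamp -y), then slid to the stud.
- pin: Loose lock pin, 90 g, upright in its rest. Origin: its tip, z up along the pin. Shank diameter 10, 55 mm long, tip tapered over 8 mm; collar diameter 28, z = 55 to 59 mm; neck diameter 16; red knob diameter 25, z = 66 to 92 mm. Fully home its tip is 42 mm above the desk.
- pin_knob (a point): Point on the pin's axis inside the red knob, 80 mm above the tip, where to grip.
- pin_rest: Fixed black round rest, foot of diameter 60, column of diameter 38 and 62 mm tall with a bore of diameter 13 (at least 12); origin at the centre of its underside. The pin hangs in it by the collar, tip 7 mm above the desk.
- ball: Loose polished steel grinding ball, diameter 28.6 mm, 95 g, standing on a fixed black ring (diameter 34, 9 mm tall). It may roll, so use its centre.
- ball_center (a point): Centre of the ball, about 18 mm above the desk at the start, 33 mm when it lies on the jar's floor.
- vial_dark: Loose glass vial of dark powder with a white cap, diameter 25, 62 mm tall; bystander. Origin at the centre of its underside, z up.
- vial_light: Loose glass vial of light powder with a black cap, diameter 25, 62 mm tall; bystander. Origin at the centre of its underside, z up.
- mug: Loose white mug, 78 x 110 x 97 mm; bystander. Origin under its middle, z up.

How it is judged:
By the outcome, as a careful person would: the job done as asked, in the order asked, and still so for the second after the job is handed in, with the robot touching nothing.
It also fails if it takes over 72 s, if anything falls off the work surface, if the arm or the gripper's body presses on something with over 40 N, if the wrist force passes 120 N, or if a joint passes its speed limit or range.

## Working session

There is one attempt and no reset: what is moved stays moved. The work goes in short steps, Python scripts to look and compute and a tool call to move; the robot and the scene stay as the last step left them, time stands still between calls to the robot, and variables do not carry over. Pictures are saved under pics/ and viewed, at most 10 in all, crops included, and the job is handed in when it is done.

Besides the shell and the picture viewer there is one more tool, called after "Request:" as name(argument=value, ...), one argument or row to a line, values as JSON. carry_out: Moves the arm, as the interface text tells. Its arguments: {"type":"object","properties":{"moves":{"type":"array","items":{"type":"object","properties":{"jaw":{"type":"number"},"dx":{"type":"number"},"dy":{"type":"number"},"dz":{"type":"number"},"yaw":{"type":"number"}}}},"grip_force":{"type":"number"}},"required":["moves"]}

```bash
mkdir -p pics
python3 - <<'E'
from plant import *
import cv2,numpy as np
for n in("top","scene"):
    im=read_camera(n);cv2.imwrite(f"pics/{n}0.png",im[...,::-1]);m=camera_model(n);print(n,{k:np.round(v,3).tolist() if k in("camera_matrix","view") else v for k,v in m.items()})
s=read_state();print({k:np.round(v,3) for k,v in s.items()})
E
python3 -c "
import cv2,numpy as np
a=cv2.imread('pics/top0.png');cv2.imwrite('pics/top0b.png',cv2.resize(a,(800,600),interpolation=cv2.INTER_CUBIC))"
```

```text
top {'camera_matrix': [[363.246, 0.0, 252.539], [0.0, 363.246, 187.034], [0.0, 0.0, 1.0]], 'view': [[-0.022, -1.0, -0.006, -0.0], [0.992, -0.023, 0.12, -0.609], [-0.121, -0.003, 0.993, -1.24], [0.0, 0.0, 0.0, 1.0]]}
scene {'camera_matrix': [[359.157, 0.0, 249.253], [0.0, 359.157, 190.281], [0.0, 0.0, 1.0]], 'view': [[-0.853, -0.521, 0.012, 0.502], [0.247, -0.383, 0.89, -0.236], [-0.459, 0.763, 0.456, -0.747], [0.0, 0.0, 0.0, 1.0]]}
{'t': np.float64(0.1), 'q': array([-1.197,  0.131,  1.489,  0.   ,  1.523, -0.085]), 'dq': array([-0.001, -0.002, -0.002, -0.   , -0.   ,  0.001]), 'joint_torque': array([ 1.0000e-03, -5.6134e+01, -4.9310e+01,  7.7000e-02,  2.9000e-02,
       -0.0000e+00]), 'tool_pos': array([ 0.266, -0.537,  0.218]), 'orientation': array([-3.058, -0.714,  0.   ]), 'force': array([-0.274,  0.154,  0.231]), 'wrist_torque': array([0.004, 0.07 , 0.003]), 'gripper_force': np.float64(0.0), 'opening': np.float64(0.093)}
```

View pics/top0b.png

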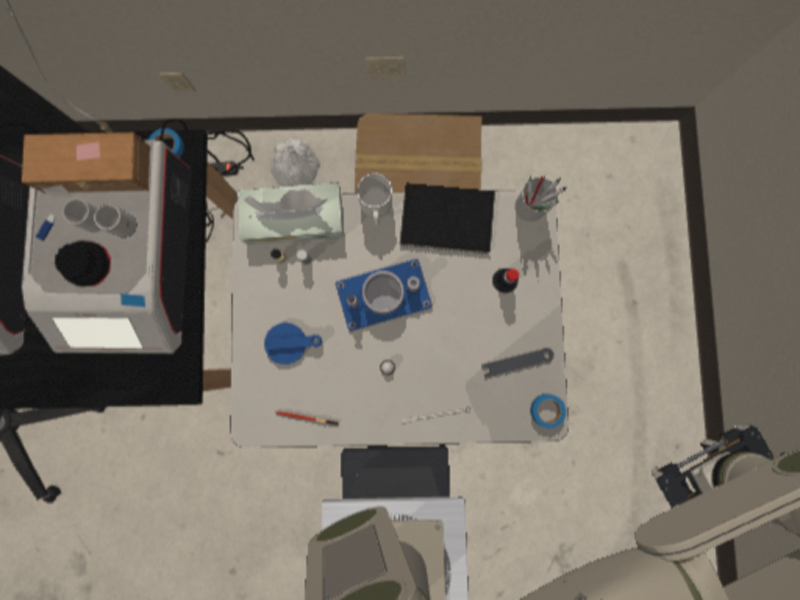

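View pics/scene0.png

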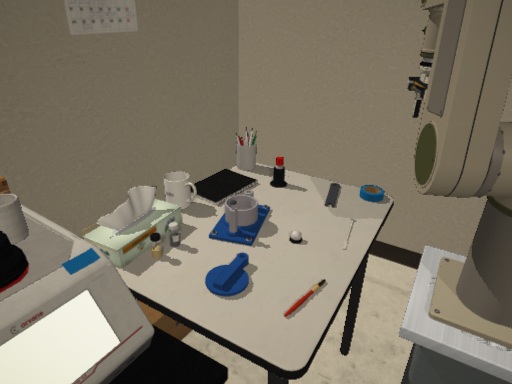

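The top view (800x600 scale) shows the jar at (383,292), the post at (413,284) and the stud at (351,300). The lid is at (287,343) with its eye at (316,341), and the ball is at (388,368). The bar's eye is at (546,355) and its fork at (487,370), the pin is at (510,277), the vials at (278,255) and (303,255), and the mug at (375,195).

```bash
cat > h.py <<'E'
from plant import *
import cv2,numpy as np
from scipy.spatial.transform import Rotation as R
def ray(m,uv,z):
    "pixel -> world point on plane z"
    K=m["camera_matrix"];V=np.array(m["view"])
    d=np.linalg.inv(K)@[uv[0],uv[1],1]; d=V[:3,:3].T@(d*[1,-1,-1]); c=-V[:3,:3].T@V[:3,3]
    return c+d*(z-c[2])/d[2]
def proj(m,p):
    c=np.array(m["view"])@[*p,1]; q=np.array(m["camera_matrix"])@(c[:3]*[1,-1,-1]); return q[:2]/q[2]
def blobs(mask,amin=20):
    n,l,s,c=cv2.connectedComponentsWithStats(mask.astype(np.uint8))
    return [(c[i].round(1).tolist(),s[i].tolist()) for i in range(1,n) if s[i][4]>=amin],l
def tool():
    s=read_state();return np.array(s["tool_pos"]),R.from_rotvec(s["orientation"]).as_matrix(),s
def togo(target,ydir=None):
    "move in tool axes to bring TCP to target and tool y along ydir (deg, world)"
    p,r,s=tool(); d=r.T@(np.array(target)-p); out=[d.round(4).tolist()]
    if ydir is not None:
        a=np.arctan2(r[1,1],r[0,1]); e=(np.radians(ydir)-a+np.pi/2)%np.pi-np.pi/2
        out.append(round(-e,3)) # tool z down
    return out
E
python3 - <<'E'
from h import *
m=camera_model("top");print(m.keys(),camera_model("wrist"))
for n,u,z in[("jar",(383,292),.067),("post",(413,284),.066),("stud",(351,300),.108),("lid",(287,343),.07),("lideye",(316,341),.027),("ball",(388,368),.018),("bareye",(546,355),.008),("fork",(487,370),.008),("knob",(511,276),.09),("v1",(277,254),.062),("v2",(303,254),.062)]:
    print(n,ray(m,np.array(u)*.64,z).round(3))
im=cv2.imread("pics/top0.png");h=cv2.cvtColor(im,cv2.COLOR_BGR2HSV)
b=(h[...,0]>100)&(h[...,0]<125)&(h[...,1]>150)
print(blobs(b)[0])
p,r,s=tool();V=np.array(camera_model("wrist")["view"]);c=-V[:3,:3].T@V[:3,3];print("cam in tool",r.T@(c-p),"axes",(r.T@V[:3,:3].T).round(3))
E
```

```text
dict_keys(['camera_matrix', 'view']) {'camera_matrix': array([[271.12952763,   0.        , 258.12384082],
       [  0.        , 271.12952763, 192.69949204],
       [  0.        ,   0.        ,   1.        ]]), 'view': array([[ 4.42640555e-01, -8.96698719e-01, -8.63693197e-04,
        -6.00137403e-01],
       [ 8.57493806e-01,  4.23568996e-01, -2.92050813e-01,
         3.45034402e-02],
       [ 2.62247424e-01,  1.28532922e-01,  9.56402413e-01,
        -3.91618778e-01],
       [ 0.00000000e+00,  0.00000000e+00,  0.00000000e+00,
         1.00000000e+00]])}
jar [0.607 0.011 0.067]
post [ 0.623 -0.055  0.066]
stud [0.586 0.079 0.108]
lid [0.499 0.222 0.07 ]
lideye [0.504 0.165 0.027]
ball [0.44  0.005 0.018]
bareye [ 0.461 -0.354  0.008]
fork [ 0.431 -0.219  0.008]
knob [ 0.632 -0.266  0.09 ]
v1 [0.698 0.246 0.062]
v2 [0.696 0.188 0.062]
[([112.6, 90.6], [105, 82, 12, 18, 74]), ([259.7, 173.4], [250, 169, 20, 11, 107]), ([228.6, 194.1], [217, 176, 30, 33, 326]), ([263.7, 192.8], [248, 180, 26, 23, 163]), ([84.7, 191.8], [78, 189, 14, 6, 67]), ([182.8, 219.3], [170, 208, 30, 24, 479]), ([349.4, 262.2], [341, 253, 20, 20, 114])]
cam in tool [ 0.08116386  0.00072752 -0.16639326] axes [[-0.     0.956  0.292]
 [ 1.     0.    -0.001]
 [-0.001  0.292 -0.956]]
```

Request:
carry_out(
  moves=[
    {"yaw": -0.1725,"jaw": 0.06},
    {"yaw": -0.1725},
    {"yaw": -0.1725},
    {"yaw": -0.1725},
    {"yaw": -0.1725},
    {"yaw": -0.1725},
    {"yaw": -0.1725},
    {"yaw": -0.1725},
  ],
)

```text
invalid input at $.moves[0]: expected keys jaw, dx, dy, dz, yaw
```

Request:
carry_out(
  moves=[
    {"dx": 0.048,"dy": 0.031},
    {"dx": 0.048,"dy": 0.031},
    {"dx": 0.048,"dy": 0.031},
    {"dx": 0.048,"dy": 0.031},
    {"dx": 0.048,"dy": 0.031},
    {"dx": 0.048,"dy": 0.031},
    {"dx": 0.048,"dy": 0.031},
    {"dx": 0.048,"dy": 0.031},
  ],
)

```text
invalid input at $.moves[0]: expected keys jaw, dx, dy, dz, yaw
```

Run:
```python
from h import *
p,r,s=tool();m=camera_model("wrist");im=read_camera("wrist");cv2.imwrite("pics/w1.png",im[...,::-1]);np.savez("w1",K=m["camera_matrix"],V=m["view"])
print(p,np.degrees(np.arctan2(r[1,1],r[0,1])),s["q"],togo([.44,.005,.1],15.4),s["t"])
```

```text
[ 0.26557528 -0.53745523  0.21769602] -63.71255141320648 [-1.19739547e+00  1.31079102e-01  1.48917080e+00  5.29425815e-05
  1.52299387e+00 -8.54040855e-02] [[0.3966, -0.409, 0.1185], np.float64(-1.381)] 0.1
```

View pics/w1.png

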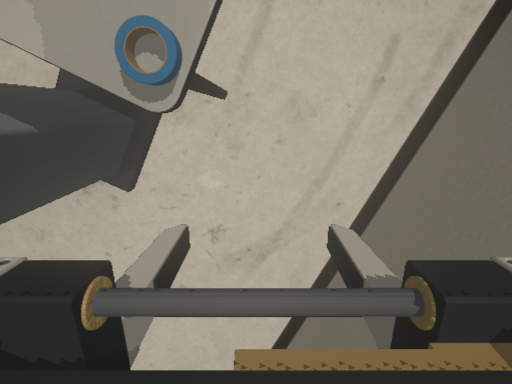

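The arm hasn't moved, because the rows must carry all five keys. The wrist view shows the tape roll at (148,50) and the fingertips at (180,228) and (335,228).

Request:
carry_out(
  moves=[
    {"jaw": 0.06,"dx": 0,"dy": 0,"dz": 0,"yaw": -0.1725},
    {"jaw": 0.06,"dx": 0,"dy": 0,"dz": 0,"yaw": -0.1725},
    {"jaw": 0.06,"dx": 0,"dy": 0,"dz": 0,"yaw": -0.1725},
    {"jaw": 0.06,"dx": 0,"dy": 0,"dz": 0,"yaw": -0.1725},
    {"jaw": 0.06,"dx": 0,"dy": 0,"dz": 0,"yaw": -0.1725},
    {"jaw": 0.06,"dx": 0,"dy": 0,"dz": 0,"yaw": -0.1725},
    {"jaw": 0.06,"dx": 0,"dy": 0,"dz": 0,"yaw": -0.1725},
    {"jaw": 0.06,"dx": 0,"dy": 0,"dz": 0,"yaw": -0.1725},
  ],
)

```text
t: 1.15
tool_pos: [0.2656, -0.5377, 0.2182]
orientation: [-1.897, -2.503, -0.001]
force: [-0.6, -0.3, 0.3]
opening: 0.0602
gripper_force: 0.0
```

Request:
carry_out(
  moves=[
    {"jaw": 0.06,"dx": 0.048,"dy": 0.031,"dz": 0,"yaw": 0},
    {"jaw": 0.06,"dx": 0.048,"dy": 0.031,"dz": 0,"yaw": 0},
    {"jaw": 0.06,"dx": 0.048,"dy": 0.031,"dz": 0,"yaw": 0},
    {"jaw": 0.06,"dx": 0.048,"dy": 0.031,"dz": 0,"yaw": 0},
    {"jaw": 0.06,"dx": 0.048,"dy": 0.031,"dz": 0,"yaw": 0},
    {"jaw": 0.06,"dx": 0.048,"dy": 0.031,"dz": 0,"yaw": 0},
    {"jaw": 0.06,"dx": 0.048,"dy": 0.031,"dz": 0,"yaw": 0},
    {"jaw": 0.06,"dx": 0.048,"dy": 0.031,"dz": 0,"yaw": 0},
  ],
)

```text
t: 2.15
tool_pos: [0.4033, -0.1002, 0.2186]
orientation: [1.905, 2.498, 0.0]
force: [1.1, -0.2, 0.2]
opening: 0.0602
gripper_force: 0.0
```

Run:
```python
from h import *
p,r,s=tool();m=camera_model("wrist");im=read_camera("wrist");cv2.imwrite("pics/w2.png",im[...,::-1]);np.savez("w2",camera_matrix=m["camera_matrix"],view=m["view"])
print(p,np.degrees(np.arctan2(r[1,1],r[0,1])),s["q"],togo([.44,.005,.1],15.4),s["t"])
for n,q in dict(ball=(.44,.005,.018),jar=(.605,.012,.067),lid=(.498,.224,.013),post=(.623,-.055,.066),stud=(.586,.079,.108)).items(): print(n,proj(m,q))
```

```text
[ 0.40333235 -0.10019016  0.21860886] 15.337581351800528 [-3.67011162e-01 -3.91901304e-01  1.96550019e+00  2.31598922e-05
  1.56753235e+00 -6.34702477e-01] [[0.0856, 0.0603, 0.119], np.float64(0.003)] 2.15
ball [307.48711373 100.64786197]
jar [453.13253959 133.15701553]
lid [420.84506135 -89.18700231]
post [440.36462988 190.67653327]
stud [498.63699165  60.48960794]
```

View pics/w2.png

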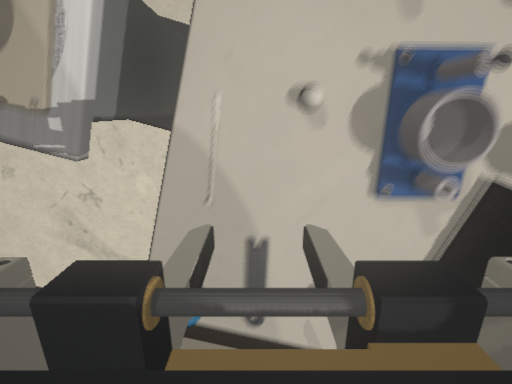

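The ball is at about (311,97), the jar mouth at (450,130), the post at (437,182), and the bar's fork at (258,240). These agree with the projections to within about 4 px.

Request:
carry_out(
  moves=[
    {"jaw": 0.06,"dx": 0.02,"dy": 0.02,"dz": 0.03,"yaw": 0},
    {"jaw": 0.06,"dx": 0.02,"dy": 0.02,"dz": 0.03,"yaw": 0},
    {"jaw": 0.06,"dx": 0.02,"dy": 0.02,"dz": 0.03,"yaw": 0},
    {"jaw": 0.06,"dx": 0,"dy": 0,"dz": 0,"yaw": 0},
    {"jaw": 0.06,"dx": 0,"dy": 0,"dz": 0,"yaw": 0},
  ],
)

```text
t: 2.82
tool_pos: [0.4452, -0.0287, 0.1292]
orientation: [1.904, 2.499, -0.001]
force: [-1.1, -0.3, -0.2]
opening: 0.0603
gripper_force: 0.0
```

Run:
```python
from h import *
p,r,s=tool();m=camera_model("wrist");im=read_camera("wrist")[...,::-1].copy();cv2.imwrite("pics/w3.png",im);np.savez("w3",camera_matrix=m["camera_matrix"],view=m["view"])
print(p,s["t"],proj(m,(.44,.005,.018)),proj(m,(.605,.012,.067)))
g=cv2.cvtColor(im,cv2.COLOR_BGR2GRAY)
c=cv2.HoughCircles(g[:230],cv2.HOUGH_GRADIENT,1,20,param1=100,param2=25,minRadius=10,maxRadius=80)
for u,v,rr in (c[0][:12] if c is not None else []):
    print(u,v,rr,ray(m,(u,v),.018).round(4),ray(m,(u,v),.067).round(4))
```

```text
[ 0.44516248 -0.02872153  0.12915795] 2.825 [262.28996484 157.30864133] [442.31241198 207.48116906]
449.5 218.5 53.8 [ 0.6576 -0.0057  0.018 ] [0.6162 0.004  0.067 ]
422.5 201.5 48.8 [0.6202 0.0046 0.018 ] [0.5854 0.0125 0.067 ]
458.5 199.5 41.0 [0.6567 0.017  0.018 ] [0.6154 0.0227 0.067 ]
265.5 155.5 15.2 [0.4427 0.0077 0.018 ] [0.4392 0.015  0.067 ]
```

View pics/w3.png

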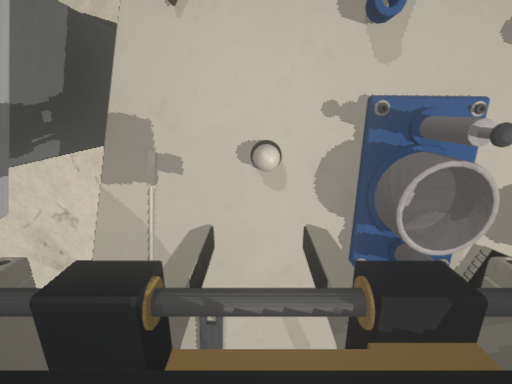

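The ball is at (266,156), the jar rim is centred near (446,206), and the stud head is at (503,134). That puts the ball at about (0.443, 0.007).

Request:
carry_out(
  moves=[
    {"jaw": 0.06,"dx": 0.0175,"dy": 0.0035,"dz": 0.02,"yaw": 0},
    {"jaw": 0.06,"dx": 0.0175,"dy": 0.0035,"dz": 0.02,"yaw": 0},
    {"jaw": 0.06,"dx": 0,"dy": 0,"dz": 0.03,"yaw": 0},
    {"jaw": 0.06,"dx": 0,"dy": 0,"dz": 0.03,"yaw": 0},
    {"jaw": 0.05,"dx": 0,"dy": 0,"dz": 0.0185,"yaw": 0},
    {"jaw": 0.04,"dx": 0,"dy": 0,"dz": 0,"yaw": 0},
  ],
)

```text
t: 3.62
tool_pos: [0.4421, 0.0066, 0.01]
orientation: [-1.906, -2.496, 0.001]
force: [-0.5, -0.5, -0.1]
opening: 0.0447
gripper_force: 0.0
```

Request:
carry_out(
  grip_force=12,
  moves=[
    {"jaw": 0.032,"dx": 0,"dy": 0,"dz": 0,"yaw": 0},
    {"jaw": 0.02,"dx": 0,"dy": 0,"dz": 0,"yaw": 0},
    {"jaw": 0.02,"dx": 0,"dy": 0,"dz": 0,"yaw": 0},
    {"jaw": 0.02,"dx": 0,"dy": 0,"dz": -0.01,"yaw": 0},
    {"jaw": 0.02,"dx": 0,"dy": 0,"dz": -0.05,"yaw": 0},
    {"jaw": 0.02,"dx": 0,"dy": 0,"dz": -0.05,"yaw": 0},
    {"jaw": 0.02,"dx": 0,"dy": 0,"dz": 0,"yaw": 0},
  ],
)

```text
t: 4.5
tool_pos: [0.4461, 0.0072, 0.1254]
orientation: [1.9, 2.493, 0.008]
force: [0.6, 0.0, -0.7]
opening: 0.0267
gripper_force: 12.0
```

Run:
```python
from h import *
p,r,s=tool();m=camera_model("wrist");im=read_camera("wrist")[...,::-1].copy();cv2.imwrite("pics/w4.png",im);np.savez("w4",camera_matrix=m["camera_matrix"],view=m["view"])
t=read_camera("top")[...,::-1].copy();cv2.imwrite("pics/t4.png",t)
print(p,s["opening"],s["gripper_force"],s["force"],togo([.605,.012,.12],15.4))
g=cv2.cvtColor(t,cv2.COLOR_BGR2GRAY)
mt=camera_model("top")
im0=cv2.imread("pics/top0.png")
# crops for view
a=cv2.resize(im0[150:260,160:370],None,fx=3.8,fy=3.8,interpolation=cv2.INTER_CUBIC)
cv2.imwrite("pics/c4.png",a)
# pixel scale of wrist
h=cv2.cvtColor(im0,cv2.COLOR_BGR2HSV)
red=((h[...,0]<8)|(h[...,0]>172))&(h[...,1]>150)
for c,st in blobs(red,6)[0]: print("red",c,st,ray(mt,c,.095).round(4))
dark=(h[...,2]<95)&(h[...,1]<90)
for c,st in blobs(dark,150)[0]:
    if 200<c[1]<250 and 290<c[0]<370: print("bar",c,st,ray(mt,c,.008).round(4))
```

```text
[0.44605243 0.0071896  0.12540198] 0.026667320703114582 11.999927237047814 [ 0.59159615  0.04881384 -0.66974262] [[-0.0385, 0.1575, 0.0009], np.float64(-0.001)]
red [327.6, 175.5] [324, 173, 8, 7, 42] [ 0.6354 -0.2674  0.095 ]
red [188.8, 265.8] [178, 264, 24, 5, 33] [0.3473 0.2001 0.095 ]
bar [331.2, 231.9] [309, 223, 45, 19, 368] [ 0.4464 -0.2886  0.008 ]
```

View pics/w4.png

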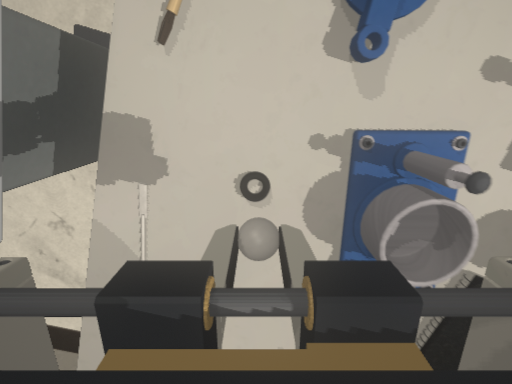

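The ball is held between the pads at (259,239). The jar rim is centred near (428,235), the stud head is at (478,182), and the lid eye at (373,42).

Run:
```python
from h import *
m=dict(np.load("w4.npz"));p,r,s=tool()
print("tool",p)
for n,u,z in [("jar",(428.5,235),.067),("stud",(478,182),.108),("ring",(256,186.5),.009),("eye",(373,42),.027),("ball",(259,239),p[2]+.0075)]:
    print(n,ray(m,u,z).round(4))
print("ball in tool",r.T@(ray(m,(259,239),p[2]+.0075)-p))
m3=dict(np.load("w3.npz"));print(ray(m3,(446,206),.067),ray(m3,(503,134),.108))
# jar from top: ellipse of the rim: bright ring around
t=cv2.imread("pics/top0.png");mt=camera_model("top")
g=cv2.cvtColor(t,cv2.COLOR_BGR2HSV)
msk=((g[...,1]<60)).astype(np.uint8)[165:212,218:275]
cs,_=cv2.findContours(msk,cv2.RETR_LIST,cv2.CHAIN_APPROX_NONE)
for c in cs:
    if len(c)>25:
        e=cv2.fitEllipse(c);u=np.array(e[0])+[218,165];print(e,ray(mt,u,.067).round(4))
```

```text
tool [0.44294423 0.00743579 0.12064242]
jar [0.6046 0.0204 0.067 ]
stud [0.587  0.0791 0.108 ]
ring [0.4442 0.0076 0.009 ]
eye [0.5071 0.1662 0.027 ]
ball [0.4466 0.0058 0.1281]
ball in tool [-0.00252159  0.003076   -0.00749508]
[0.60754152 0.01416171 0.067     ] [0.58783224 0.07798984 0.108     ]
((23.402877807617188, -19.575439453125), (24.95598030090332, 134.22018432617188), 17.45944595336914) [0.7522 0.0215 0.067 ]
((39.66286849975586, 40.15266799926758), (16.0484561920166, 50.43440628051758), 78.9843521118164) [ 0.5428 -0.0301  0.067 ]
((29.253068923950195, 14.553998947143555), (34.916744232177734, 57.155574798583984), 91.80121612548828) [0.6318 0.0036 0.067 ]
```

View pics/c4.png

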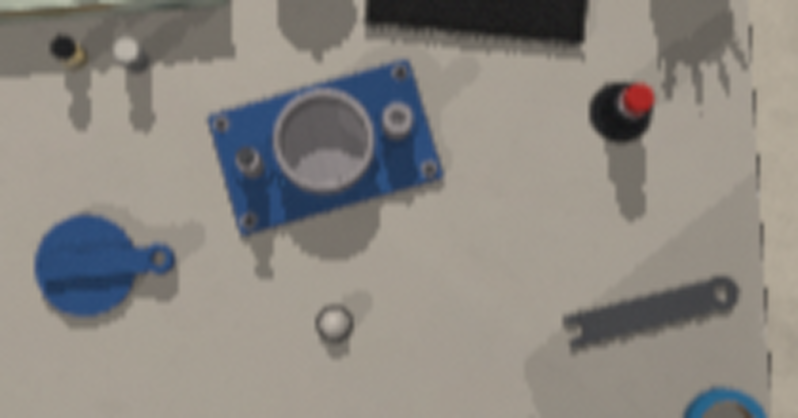

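In the crop the post bore is at (397,117), the jar rim centre at (324,140), the stud at (248,160), and the plate screws at (220,123), (400,72), (249,220) and (430,169). The lid disc is at (86,266), its eye at (159,258), the bar hole at (723,292) and the fork end at (573,333).

Run:
```python
from h import *
mt=camera_model("top")
f=lambda n,u,z:print(n,ray(mt,(np.array(u)+.5)/3.8+[160,150]-.5,z).round(4))
f("jar",(324,140),.067);f("post",(397,117),.066);f("stud",(248,160),.108);f("plate",(324.75,146),.013)
for u in((220,123),(400,72),(249,220),(430,169)): f("screw",u,.014)
f("lid",(86,266),.012);f("eye",(159,258),.027);f("barhole",(723,292),.008);f("fork",(573,333),.008)
f("knob",(639,99),.097);f("rest",(620,111),.064)
p,r,s=tool()
print(p,s["force"])
```

```text
jar [0.608  0.0122 0.067 ]
post [ 0.6276 -0.0543  0.066 ]
stud [0.5869 0.0778 0.108 ]
plate [0.609  0.0129 0.013 ]
screw [0.633  0.1113 0.014 ]
screw [ 0.6778 -0.0598  0.014 ]
screw [0.5407 0.0851 0.014 ]
screw [ 0.5848 -0.0856  0.014 ]
lid [0.5013 0.2382 0.012 ]
eye [0.5066 0.1677 0.027 ]
barhole [ 0.464  -0.3556  0.008 ]
fork [ 0.4292 -0.2144  0.008 ]
knob [ 0.6344 -0.2676  0.097 ]
rest [ 0.6287 -0.2567  0.064 ]
[0.44294423 0.00743579 0.12064242] [-0.0815777   0.10006018 -1.16233634]
```

Request:
carry_out(
  moves=[
    {"jaw": 0.02,"dx": -0.013,"dy": 0.053,"dz": 0,"yaw": 0},
    {"jaw": 0.02,"dx": -0.013,"dy": 0.053,"dz": 0,"yaw": 0},
    {"jaw": 0.02,"dx": -0.0127,"dy": 0.0533,"dz": 0,"yaw": 0.012},
    {"jaw": 0.02,"dx": 0,"dy": 0,"dz": 0.012,"yaw": 0},
    {"jaw": 0.02,"dx": 0,"dy": 0,"dz": 0,"yaw": 0},
    {"jaw": 0.02,"dx": 0,"dy": 0,"dz": 0,"yaw": 0},
  ],
)

```text
t: 5.35
tool_pos: [0.605, 0.0123, 0.1076]
orientation: [-1.919, -2.486, 0.002]
force: [-0.1, -1.0, -1.2]
opening: 0.0269
gripper_force: 12.0
```

Run:
```python
from h import *
p,r,s=tool();m=camera_model("wrist");im=read_camera("wrist")[...,::-1].copy();cv2.imwrite("pics/w5.png",im);np.savez("w5",camera_matrix=m["camera_matrix"],view=m["view"])
print(p,s["opening"],s["force"],np.degrees(np.arctan2(r[1,1],r[0,1])),togo([.608,.0125,.1],14.6))
for n,q in dict(jar=(.608,.0125,.067),post=(.6256,-.0553,.066),stud=(.5904,.0803,.108)).items(): print(n,proj(m,q))
```

```text
[0.60496498 0.01233036 0.10756305] 0.026921397284047334 [-0.14719254 -0.96109532 -1.15152488] 14.674266112832584 [[-0.0004, 0.0025, 0.0084], np.float64(0.001)]
jar [262.32916642 213.85289943]
post [261.81531194 286.29649505]
stud [264.04824378 129.71049261]
```

View pics/w5.png

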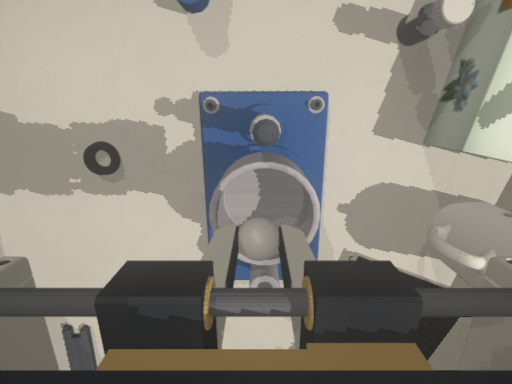

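The stud head is at (266,131), the jar rim is centred near (265,213), and the ball is at (260,239) between the tips at 238 and 281. The jar is therefore about 4 mm further along tool y than the ball.

Request:
carry_out(
  moves=[
    {"jaw": 0.02,"dx": 0,"dy": 0.004,"dz": 0,"yaw": 0},
    {"jaw": 0.02,"dx": 0,"dy": 0,"dz": 0.02,"yaw": 0},
    {"jaw": 0.02,"dx": 0,"dy": 0,"dz": 0.02,"yaw": 0},
    {"jaw": 0.02,"dx": 0,"dy": 0,"dz": 0.02,"yaw": 0},
    {"jaw": 0.02,"dx": 0,"dy": 0,"dz": 0.018,"yaw": 0},
    {"jaw": 0.02,"dx": 0,"dy": 0,"dz": 0,"yaw": 0},
    {"jaw": 0.02,"dx": 0,"dy": 0,"dz": 0,"yaw": 0},
  ],
)

```text
t: 6.28
tool_pos: [0.6102, 0.0133, 0.0296]
orientation: [-1.919, -2.486, 0.001]
force: [-0.5, -0.3, -0.4]
opening: 0.0268
gripper_force: 12.0
```

Request:
carry_out(
  moves=[
    {"jaw": 0.02,"dx": 0,"dy": 0,"dz": 0.002,"yaw": 0},
    {"jaw": 0.02,"dx": 0,"dy": 0,"dz": 0,"yaw": 0},
  ],
)

```text
t: 6.52
tool_pos: [0.6104, 0.0132, 0.0282]
orientation: [1.92, 2.487, 0.0]
force: [0.1, -0.2, -0.2]
opening: 0.0266
gripper_force: 12.0
```

Request:
carry_out(
  moves=[
    {"jaw": 0.02,"dx": 0,"dy": 0,"dz": 0.001,"yaw": 0},
    {"jaw": 0.02,"dx": 0,"dy": 0,"dz": 0,"yaw": 0},
  ],
)

```text
t: 6.78
tool_pos: [0.6104, 0.0132, 0.0272]
orientation: [1.92, 2.487, 0.0]
force: [0.2, 0.2, -0.3]
opening: 0.0268
gripper_force: 12.0
```

Request:
carry_out(
  moves=[
    {"jaw": 0.02,"dx": 0,"dy": 0,"dz": 0.001,"yaw": 0},
    {"jaw": 0.02,"dx": 0,"dy": 0,"dz": 0,"yaw": 0},
  ],
)

```text
t: 7.02
tool_pos: [0.6106, 0.0132, 0.0266]
orientation: [1.919, 2.487, 0.0]
force: [-1.4, -0.7, 4.1]
opening: 0.0266
gripper_force: 12.0
```

Request:
carry_out(
  moves=[
    {"jaw": 0.02,"dx": 0,"dy": 0,"dz": 0.0005,"yaw": 0},
    {"jaw": 0.02,"dx": 0,"dy": 0,"dz": 0,"yaw": 0},
  ],
)

```text
t: 7.28
tool_pos: [0.6106, 0.0131, 0.0264]
orientation: [1.919, 2.486, 0.0]
force: [-3.9, -1.3, 7.7]
opening: 0.0265
gripper_force: 12.0
```

Request:
carry_out(
  moves=[
    {"jaw": 0.02,"dx": 0,"dy": 0,"dz": -0.001,"yaw": 0},
    {"jaw": 0.028,"dx": 0,"dy": 0,"dz": 0,"yaw": 0},
    {"jaw": 0.031,"dx": 0,"dy": 0,"dz": 0,"yaw": 0},
    {"jaw": 0.033,"dx": 0,"dy": 0,"dz": 0,"yaw": 0},
    {"jaw": 0.033,"dx": 0,"dy": 0,"dz": -0.01,"yaw": 0},
    {"jaw": 0.033,"dx": 0,"dy": 0,"dz": -0.04,"yaw": 0},
    {"jaw": 0.033,"dx": 0,"dy": 0,"dz": -0.06,"yaw": 0},
    {"jaw": 0.05,"dx": 0,"dy": 0,"dz": -0.06,"yaw": 0},
  ],
)

```text
t: 8.28
tool_pos: [0.6101, 0.0133, 0.1989]
orientation: [1.92, 2.487, 0.0]
force: [0.3, -1.0, -0.0]
opening: 0.0388
gripper_force: 0.0
```

Run:
```python
from h import *
p,r,s=tool();m=camera_model("wrist");im=read_camera("wrist")[...,::-1].copy();cv2.imwrite("pics/w6.png",im);np.savez("w6",camera_matrix=m["camera_matrix"],view=m["view"])
print(p,s["force"],s["t"])
# lid pose from earlier top view: y axis angle
a=np.array([.5013,.2382]);e=np.array([.5066,.1677]);d=a-e;print(np.degrees(np.arctan2(d[1],d[0]))-90,np.linalg.norm(d))
print(togo([.501,.237,.12],5))
```

```text
[0.61006768 0.01327113 0.19893092] [ 0.27267512 -0.98060605 -0.0441203 ] 8.275
4.299255197523806 0.0706989391716736
[[0.2457, -0.054, 0.088], np.float64(0.169)]
```

View pics/w6.png

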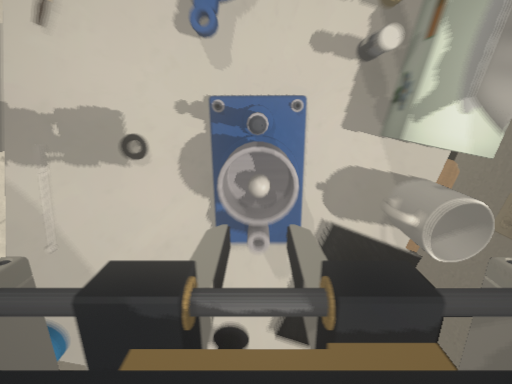

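The ball lies in the jar at (260,186). The post bore is at (258,240) and the stud at (257,124), both in line with the tool's x axis, so the clamp yaw is about 14.7°. The lid eye is at (204,20).

Request:
carry_out(
  moves=[
    {"jaw": 0.05,"dx": 0.05,"dy": -0.0135,"dz": 0,"yaw": 0},
    {"jaw": 0.05,"dx": 0.05,"dy": -0.0135,"dz": 0,"yaw": 0},
    {"jaw": 0.05,"dx": 0.05,"dy": -0.0135,"dz": 0,"yaw": 0},
    {"jaw": 0.05,"dx": 0.05,"dy": -0.0135,"dz": 0.03,"yaw": 0},
    {"jaw": 0.05,"dx": 0,"dy": 0,"dz": 0.03,"yaw": 0.181},
    {"jaw": 0.05,"dx": 0,"dy": 0,"dz": 0,"yaw": 0},
    {"jaw": 0.05,"dx": 0,"dy": 0,"dz": 0,"yaw": 0},
  ],
)

```text
t: 9.2
tool_pos: [0.5084, 0.1928, 0.1381]
orientation: [2.132, 2.306, 0.002]
force: [-0.7, -0.5, -0.4]
opening: 0.0498
gripper_force: 0.0
```

Run:
```python
from h import *
p,r,s=tool();m=camera_model("wrist");im=read_camera("wrist")[...,::-1].copy();cv2.imwrite("pics/w7.png",im);np.savez("w7",camera_matrix=m["camera_matrix"],view=m["view"])
print(p,s["force"],s["t"],np.degrees(np.arctan2(r[1,1],r[0,1])))
m6=dict(np.load("w6.npz"))
for n,u,z in(("jar",(258,186),.067),("post",(258,240),.066),("stud",(257.5,124),.108)):print(n,ray(m6,u,z).round(4))
print("pred lid,eye",proj(m,(.501,.237,.013)),proj(m,(.5066,.1677,.027)))
h=cv2.cvtColor(im,cv2.COLOR_BGR2HSV);b=(h[...,0]>95)&(h[...,0]<130)&(h[...,1]>120)
B,l=blobs(b,150);print(B)
# top-lit rib vs. disc: value histogram
i=max(range(len(B)),key=lambda k:B[k][1][4])
cs,_=cv2.findContours(b.astype(np.uint8),cv2.RETR_CCOMP,cv2.CHAIN_APPROX_NONE)
for c in cs:
    if len(c)>20: e=cv2.fitEllipse(c);print(len(c),np.round(e[0],1),np.round(e[1],1),ray(m,e[0],.027).round(4))
```

```text
[0.50840597 0.19282175 0.13814203] [-0.74479975 -0.4559544  -0.40668974] 9.2 4.484615578565268
jar [0.6103 0.0107 0.067 ]
post [ 0.6277 -0.0558  0.066 ]
stud [0.5919 0.079  0.108 ]
pred lid,eye [254.3619423  145.13098722] [254.6511335  210.82321236]
[([257.7, 153.3], [247, 128, 26, 53, 961])]
159 [257.7 153.6] [23.5 51.2] [0.5051 0.2304 0.027 ]
```

Run:
```python
from h import *
m=dict(np.load("w7.npz"));im=cv2.imread("pics/w7.png")
h=cv2.cvtColor(im,cv2.COLOR_BGR2HSV)
for v in (120,140,160,180,200,208,216):
    print(v,[tuple(int(x) for x in im[v,u]) for u in range(180,336,12)])
```

```text
120 [(158, 173, 180), (158, 173, 180), (157, 171, 178), (119, 129, 134), (125, 91, 72), (95, 74, 62), (124, 89, 68), (124, 89, 68), (127, 92, 70), (129, 94, 74), (160, 173, 180), (160, 174, 181), (160, 174, 181)]
140 [(158, 173, 180), (158, 172, 179), (139, 150, 157), (125, 93, 72), (126, 90, 68), (95, 71, 57), (123, 86, 63), (124, 88, 64), (122, 87, 65), (126, 91, 69), (130, 96, 76), (159, 173, 180), (160, 174, 181)]
160 [(158, 172, 180), (158, 172, 180), (157, 171, 178), (121, 92, 75), (124, 90, 68), (93, 70, 56), (125, 88, 63), (125, 87, 64), (121, 86, 65), (127, 91, 70), (144, 156, 163), (160, 174, 181), (159, 174, 181)]
180 [(158, 172, 180), (159, 173, 180), (158, 172, 179), (159, 173, 180), (119, 127, 132), (93, 72, 59), (124, 90, 67), (126, 89, 67), (124, 89, 69), (142, 154, 160), (151, 163, 170), (159, 173, 181), (158, 172, 179)]
200 [(157, 172, 180), (159, 172, 180), (158, 172, 179), (157, 171, 178), (119, 129, 134), (118, 127, 132), (125, 91, 70), (126, 91, 71), (144, 156, 162), (158, 173, 180), (159, 174, 180), (159, 175, 182), (160, 175, 182)]
208 [(157, 171, 179), (158, 172, 180), (158, 172, 179), (156, 170, 177), (119, 129, 134), (119, 128, 132), (105, 112, 116), (125, 92, 73), (143, 156, 162), (158, 173, 180), (159, 173, 180), (159, 174, 181), (159, 175, 181)]
216 [(157, 172, 179), (158, 172, 179), (158, 172, 179), (158, 172, 179), (157, 172, 179), (158, 172, 178), (110, 84, 70), (126, 93, 74), (143, 157, 163), (158, 173, 179), (158, 173, 180), (159, 175, 181), (159, 175, 182)]
```

Run:
```python
from h import *
m=dict(np.load("w7.npz"));im=cv2.imread("pics/w7.png").astype(int)
b=(im[...,0]-im[...,2]>20).astype(np.uint8);b[240:]=0
cs,hi=cv2.findContours(b,cv2.RETR_CCOMP,cv2.CHAIN_APPROX_NONE)
for c in cs:
    if len(c)>8:
        e=cv2.fitEllipse(c);x=cv2.boundingRect(c);print(len(c),x,np.round(e[0],1),np.round(e[1],1),ray(m,e[0],.027).round(4))
        if len(c)>200:
            q=c[:,0];q=q[q[:,1]<170];e=cv2.fitEllipse(q);print("disc",e,ray(m,e[0],.012))
# rib: sunlit top edges per row for saturation/value step
g=cv2.cvtColor(cv2.imread("pics/w7.png"),cv2.COLOR_BGR2GRAY).astype(int)
for v in range(120,205,10): print(v,g[v,232:296:2])
```

```text
310 (213, 99, 89, 124) [256.4 151.2] [ 83.7 116.8] [0.5036 0.2328 0.027 ]
disc ((256.61767578125, 143.01046752929688), (87.96190643310547, 88.93061065673828), 178.2209930419922) [0.50323524 0.23930471 0.012     ]
31 (250, 204, 13, 12) [255.7 209.3] [ 9.9 11.6] [0.5076 0.1696 0.027 ]
120 [ 88  73  73  72  73  73  72  78  87  87  87  87  86  87  86  87  87  87
  87  84  85  87  89  90  90  90  91  91  92  92  93 104]
130 [89 87 72 71 71 71 70 76 85 85 85 85 85 85 85 85 85 85 84 83 83 83 84 88
 89 90 90 89 90 91 91 92]
140 [87 73 69 70 70 69 68 75 84 83 83 84 83 84 85 84 85 85 83 82 83 83 84 88
 88 88 88 88 88 88 89 91]
150 [87 86 69 69 70 69 67 76 84 84 83 83 83 83 84 84 84 84 82 81 81 81 81 86
 87 87 88 89 89 90 89 90]
160 [86 73 69 69 68 69 67 77 84 84 85 83 83 83 83 84 84 85 81 82 81 81 84 86
 87 88 89 89 89 89 90 89]
170 [ 86  84  70  70  70  70  68  78  84  84  84  84  85  85  85  85  85  85
  80  82  82  82  86  88  89  89  88  89  89  89 115 156]
180 [ 92  72  70  71  71  71  71  81  87  86  87  87  87  87  86  86  87  87
  81  82  83  84  87  88  88 115 153 156 154 153 154 155]
190 [127 128 128 127 127 111 103  82  88  88  86  87  87  87  87  88  88  91
 157 156 156 156 155 155 155 155 154 156 162 171 172 173]
200 [128 128 128 128 127 127 116  84  89  88  89  89  89  89  89  88  89  98
 156 156 156 156 156 156 156 157 164 173 173 173 173 172]
```

Request:
carry_out(
  moves=[
    {"jaw": 0.05,"dx": 0.0235,"dy": -0.001,"dz": 0.03,"yaw": 0},
    {"jaw": 0.05,"dx": 0.0235,"dy": -0.001,"dz": 0.03,"yaw": 0},
    {"jaw": 0.05,"dx": 0,"dy": 0,"dz": 0.03,"yaw": 0},
    {"jaw": 0.05,"dx": 0,"dy": 0,"dz": 0.022,"yaw": 0},
    {"jaw": 0.05,"dx": 0,"dy": 0,"dz": 0.01,"yaw": 0},
    {"jaw": 0.035,"dx": 0,"dy": 0,"dz": 0,"yaw": 0},
    {"jaw": 0.027,"dx": 0,"dy": 0,"dz": 0,"yaw": 0},
  ],
)

```text
t: 10.12
tool_pos: [0.5033, 0.24, 0.0162]
orientation: [2.136, 2.302, 0.003]
force: [0.6, 0.0, -0.3]
opening: 0.0343
gripper_force: 0.0
```

Request:
carry_out(
  grip_force=35,
  moves=[
    {"jaw": 0.015,"dx": 0,"dy": 0,"dz": 0,"yaw": 0},
    {"jaw": 0.015,"dx": 0,"dy": 0,"dz": 0,"yaw": 0},
    {"jaw": 0.015,"dx": 0,"dy": 0,"dz": 0,"yaw": 0},
  ],
)

```text
t: 10.5
tool_pos: [0.503, 0.2401, 0.0159]
orientation: [2.136, 2.303, 0.003]
force: [0.3, -1.1, 7.0]
opening: 0.0237
gripper_force: 35.0
```

Run:
```python
from h import *
p,r,s=tool();print(p,s["opening"],s["gripper_force"],s["force"],np.degrees(np.arctan2(r[1,1],r[0,1])))
```

```text
[0.50295804 0.24006367 0.01588512] 0.023700146147780505 34.96202051639557 [ 0.30177517 -1.13705826  6.99960963] 4.305692959918378
```

Request:
carry_out(
  moves=[
    {"jaw": 0.015,"dx": 0,"dy": 0,"dz": -0.02,"yaw": 0},
    {"jaw": 0.015,"dx": 0,"dy": 0,"dz": -0.06,"yaw": 0},
    {"jaw": 0.015,"dx": 0,"dy": 0,"dz": -0.06,"yaw": 0},
    {"jaw": 0.015,"dx": -0.047,"dy": 0.018,"dz": 0,"yaw": 0},
    {"jaw": 0.015,"dx": -0.047,"dy": 0.018,"dz": 0,"yaw": 0},
    {"jaw": 0.015,"dx": -0.047,"dy": 0.018,"dz": 0,"yaw": 0},
    {"jaw": 0.015,"dx": -0.047,"dy": 0.018,"dz": 0,"yaw": 0},
    {"jaw": 0.015,"dx": -0.047,"dy": 0.018,"dz": 0,"yaw": 0},
  ],
)

```text
t: 11.5
tool_pos: [0.6095, 0.0108, 0.1554]
orientation: [-2.136, -2.303, -0.0]
force: [1.0, -0.2, -3.3]
opening: 0.0238
gripper_force: 35.0
```

Request:
carry_out(
  moves=[
    {"jaw": 0.015,"dx": 0,"dy": 0,"dz": 0,"yaw": -0.09},
    {"jaw": 0.015,"dx": 0,"dy": 0,"dz": 0,"yaw": -0.09},
    {"jaw": 0.015,"dx": 0,"dy": 0,"dz": 0,"yaw": 0},
    {"jaw": 0.015,"dx": 0,"dy": 0,"dz": 0,"yaw": 0},
  ],
)

```text
t: 12.0
tool_pos: [0.6091, 0.0124, 0.1549]
orientation: [-1.923, -2.484, 0.0]
force: [-0.2, 0.0, -4.2]
opening: 0.0235
gripper_force: 35.0
```

Run:
```python
from h import *
p,r,s=tool();m=camera_model("wrist");im=read_camera("wrist")[...,::-1].copy();cv2.imwrite("pics/w8.png",im);np.savez("w8",camera_matrix=m["camera_matrix"],view=m["view"])
print(p,s["opening"],s["force"],np.degrees(np.arctan2(r[1,1],r[0,1])),togo([.6098,.012,.08],14.7))
I=im.astype(int);b=(I[...,0]-I[...,2]>20).astype(np.uint8);b[255:]=0
cs,hi=cv2.findContours(b,cv2.RETR_CCOMP,cv2.CHAIN_APPROX_NONE)
for c in cs:
    if len(c)>12: e=cv2.fitEllipse(c);print(len(c),cv2.boundingRect(c),np.round(e[0],1),np.round(e[1],1))
print("stud pred",proj(m,(.5919,.079,.108)))
g=cv2.cvtColor(im,cv2.COLOR_BGR2GRAY)
c=cv2.HoughCircles(g[60:180,200:320],cv2.HOUGH_GRADIENT,1,20,param1=100,param2=12,minRadius=8,maxRadius=22)
if c is not None:
  for u,v,R_ in c[0][:5]: print("circ",u+200,v+60,R_,ray(m,(u+200,v+60),.108))
```

```text
[0.60913062 0.0123701  0.15493869] 0.02345147034475061 [-0.15514535  0.01834109 -4.17159902] 14.513856385426353 [[-0.0005, 0.0005, 0.0749], np.float64(-0.003)]
635 (189, 93, 139, 162) [258.4 174.9] [142.5 180. ]
196 (214, 144, 90, 39) [258.8 166.9] [45.5 79.2]
74 (245, 111, 27, 28) [258.2 124.4] [26. 27.]
44 (206, 97, 16, 17) [213.6 104.6] [14.9 16.2]
43 (295, 96, 16, 17) [302.6 103.8] [14.9 15.7]
stud pred [258.57441708 126.15331185]
circ 257.5 125.5 13.4 [0.5909823  0.07926488 0.108     ]
circ 246.5 168.5 20.3 [0.59081286 0.04462897 0.108     ]
circ 300.5 101.5 9.6 [0.61770148 0.1041559  0.108     ]
circ 296.5 155.5 14.7 [0.62656578 0.06466796 0.108     ]
circ 212.5 105.5 8.3 [0.5547089  0.08492925 0.108     ]
```

Request:
carry_out(
  moves=[
    {"jaw": 0.015,"dx": -0.0004,"dy": 0.0005,"dz": 0.03,"yaw": -0.003},
    {"jaw": 0.015,"dx": 0,"dy": 0,"dz": 0.025,"yaw": 0},
    {"jaw": 0.015,"dx": 0,"dy": 0,"dz": 0.01,"yaw": 0},
    {"jaw": 0.015,"dx": 0,"dy": 0,"dz": 0.005,"yaw": 0},
    {"jaw": 0.015,"dx": 0,"dy": 0,"dz": 0,"yaw": 0},
    {"jaw": 0.015,"dx": 0,"dy": 0,"dz": 0.0025,"yaw": 0},
    {"jaw": 0.015,"dx": 0,"dy": 0,"dz": 0,"yaw": 0},
  ],
)

```text
t: 12.92
tool_pos: [0.6103, 0.0119, 0.0826]
orientation: [1.917, 2.488, 0.001]
force: [0.5, 0.1, -3.6]
opening: 0.0237
gripper_force: 35.0
```

Request:
carry_out(
  moves=[
    {"jaw": 0.015,"dx": 0,"dy": 0,"dz": 0.002,"yaw": 0},
    {"jaw": 0.015,"dx": 0,"dy": 0,"dz": 0.0015,"yaw": 0},
    {"jaw": 0.015,"dx": 0,"dy": 0,"dz": 0,"yaw": 0},
  ],
)

```text
t: 13.3
tool_pos: [0.6097, 0.0119, 0.0784]
orientation: [-1.917, -2.488, 0.0]
force: [-0.0, 0.4, -2.9]
opening: 0.0237
gripper_force: 35.0
```

Request:
carry_out(
  moves=[
    {"jaw": 0.015,"dx": 0,"dy": 0,"dz": 0.0007,"yaw": 0},
    {"jaw": 0.015,"dx": 0,"dy": 0,"dz": 0,"yaw": 0},
  ],
)

```text
t: 13.55
tool_pos: [0.61, 0.0119, 0.078]
orientation: [1.917, 2.489, 0.0]
force: [-0.5, 1.2, -2.9]
opening: 0.0235
gripper_force: 35.0
```

Request:
carry_out(
  moves=[
    {"jaw": 0.015,"dx": 0,"dy": 0,"dz": 0.0007,"yaw": 0},
    {"jaw": 0.015,"dx": 0,"dy": 0,"dz": 0,"yaw": 0},
  ],
)

```text
t: 13.8
tool_pos: [0.61, 0.0119, 0.0779]
orientation: [1.917, 2.489, 0.0]
force: [-5.4, 0.1, 5.3]
opening: 0.0237
gripper_force: 35.0
```

Request:
carry_out(
  moves=[
    {"jaw": 0.03,"dx": 0,"dy": 0,"dz": 0,"yaw": 0},
    {"jaw": 0.045,"dx": 0,"dy": 0,"dz": 0,"yaw": 0},
    {"jaw": 0.05,"dx": 0,"dy": 0,"dz": 0,"yaw": 0},
    {"jaw": 0.05,"dx": 0,"dy": 0,"dz": -0.05,"yaw": 0},
    {"jaw": 0.05,"dx": -0.055,"dy": 0,"dz": -0.02,"yaw": 0},
    {"jaw": 0.05,"dx": -0.055,"dy": 0,"dz": -0.02,"yaw": 0},
    {"jaw": 0.05,"dx": -0.02,"dy": 0,"dz": 0,"yaw": 0},
    {"jaw": 0.05,"dx": 0,"dy": 0,"dz": 0,"yaw": 0},
  ],
)

```text
t: 14.8
tool_pos: [0.6428, -0.1147, 0.1664]
orientation: [-1.919, -2.486, 0.0]
force: [0.7, 0.4, 0.1]
opening: 0.0501
gripper_force: 0.0
```

```bash
cat >> h.py <<'E'
def holes(im,m,mask,vmax,z,nmin=12):
    b=mask.astype(np.uint8);b[vmax:]=0
    cs,_=cv2.findContours(b,cv2.RETR_CCOMP,cv2.CHAIN_APPROX_NONE)
    for c in cs:
        if len(c)>nmin: e=cv2.fitEllipse(c);print(len(c),cv2.boundingRect(c),np.round(e[0],1),np.round(e[1],1),ray(m,e[0],z).round(4))
E
python3 - <<'E'
from h import *
p,r,s=tool();m=camera_model("wrist");im=read_camera("wrist")[...,::-1].copy();cv2.imwrite("pics/w9.png",im);np.savez("w9",camera_matrix=m["camera_matrix"],view=m["view"])
print(p,s["t"],np.degrees(np.arctan2(r[1,1],r[0,1])))
I=im.astype(int);holes(im,m,I[...,0]-I[...,2]>20,240,.089)
print("pred eye, post, stud",proj(m,(.6277,-.0557,.089)),proj(m,(.6277,-.0557,.066)),proj(m,(.592,.079,.108)))
cv2.imwrite("pics/c9.png",cv2.resize(im[20:240,150:370],(600,600),interpolation=cv2.INTER_CUBIC))
E
```

```text
[ 0.64284902 -0.11466831  0.16636296] 14.8 14.660699141476325
517 (200, 0, 117, 154) [258.4  72.7] [124.7 184.7] [ 0.6148 -0.0081  0.089 ]
39 (292, 137, 16, 15) [299.8 143.9] [13.8 14.3] [ 0.6653 -0.0553  0.089 ]
39 (210, 137, 16, 15) [217.5 144.2] [13.8 14.2] [ 0.5944 -0.0741  0.089 ]
40 (250, 128, 17, 15) [257.9 135. ] [14.3 15.1] [ 0.6272 -0.0573  0.089 ]
pred eye, post, stud [258.88180022 133.43900242] [258.81263345 131.43427249] [258.40492077 -78.30903778]
```

Run:
```python
from h import *
im=cv2.imread("pics/w9.png");g=cv2.cvtColor(im,cv2.COLOR_BGR2GRAY)
print(g[126:146,247:270])
m=dict(np.load("w9.npz"));mt=camera_model("top")
t=read_camera("top")[...,::-1].copy();cv2.imwrite("pics/t9.png",t)
print("barhole,fork",proj(m,(.464,-.3556,.008)),proj(m,(.4292,-.2144,.008)))
print(togo([.44,-.30,.15]))
```

```text
[[107 109 109 109 110 109 109 110 109 109 109 108 108 109 109 110 110 110
  111 112 113 113 113]
 [109 109 109 110 109 110 109 109 108 107 106 104 103 106 108 108 109 109
  111 111 112 113 114]
 [109 110 110 109 110 110 108 106 105 106 105 109 106 100  99 103 106 108
  110 111 111 112 113]
 [110 109 109 110 109 108 105 108 115 119 120 122 123 117 112 105 102 106
  108 110 110 112 112]
 [111 110 111 110 109 106 110 120 127 126 127 128 128 128 125 118 104 100
  107 109 110 111 112]
 [111 110 111 111 107 105 115 126 130 130 130 130 131 130 130 128 119 104
  101 107 109 110 111]
 [111 111 113 111 106 106 115 125 128 131 133 133 132 131 131 131 127 113
   97 105 108 110 111]
 [111 112 113 110 105 108 113 122 128 131 132 134 135 134 133 130 124 111
   95  99 108 110 111]
 [112 113 113 106 104 112 111 115 124 130 133 134 137 136 132 127 118 110
  101  97 108 110 110]
 [112 113 113 105 106 117 111 112 115 122 127 129 130 129 123 118 113 109
   97  92 107 109 110]
 [113 114 114 104 109 122 115 112 113 115 117 117 118 118 115 114 112 107
   91  90 107 110 110]
 [114 115 114 102 100 121 121 114
[... 237 characters left out ...]
 87 102 110 111 112]
 [113 115 116 113 102  91  97 115 131 132 131 131 129 127 123 112  91  84
   93 106 111 112 112]
 [113 115 116 116 109  95  87  90 105 115 121 125 123 113 103  91  84  91
  101 110 112 113 112]
 [114 115 115 117 115 107  95  85  86  89  92  94  95  90  87  86  92 102
  108 111 113 113 113]
 [113 115 116 117 117 115 109  97  87  85  85  85  86  88  89  94 102 109
  112 112 113 113 114]
 [113 114 115 116 117 117 116 111 103 100  97  95  95 100 104 108 111 113
  113 112 113 114 114]
 [113 113 115 116 116 116 117 117 114 114 113 111 110 112 114 114 114 114
  114 113 113 114 114]]
barhole,fork [ 95.43301151 305.49512451] [ 77.03166646 210.60324703]
[[-0.1297, -0.2434, 0.016]]
```

Request:
carry_out(
  moves=[
    {"jaw": 0.06,"dx": -0.03,"dy": -0.0467,"dz": 0,"yaw": 0},
    {"jaw": 0.06,"dx": -0.03,"dy": -0.0467,"dz": 0,"yaw": 0},
    {"jaw": 0.06,"dx": -0.03,"dy": -0.0467,"dz": 0,"yaw": 0},
    {"jaw": 0.06,"dx": -0.03,"dy": -0.0467,"dz": 0,"yaw": 0},
    {"jaw": 0.06,"dx": -0.03,"dy": -0.0467,"dz": 0.02,"yaw": 0},
    {"jaw": 0.06,"dx": 0,"dy": 0,"dz": 0,"yaw": 0},
    {"jaw": 0.06,"dx": 0,"dy": 0,"dz": 0,"yaw": 0},
  ],
)

```text
t: 15.78
tool_pos: [0.456, -0.3168, 0.1468]
orientation: [-1.916, -2.489, -0.001]
force: [0.1, -0.5, 0.7]
opening: 0.0599
gripper_force: 0.0
```

Run:
```python
from h import *
p,r,s=tool();m=camera_model("wrist");im=read_camera("wrist")[...,::-1].copy();cv2.imwrite("pics/w10.png",im);np.savez("w10",camera_matrix=m["camera_matrix"],view=m["view"])
print(p,s["t"],np.degrees(np.arctan2(r[1,1],r[0,1])))
c=proj(m,(.4473,-.2876,.008)).round().astype(int);print("ctr",c,"hole",proj(m,(.464,-.3556,.008)),"fork",proj(m,(.4292,-.2144,.008)))
g=cv2.cvtColor(im,cv2.COLOR_BGR2GRAY)
for dv in(-70,-55,-40,-20,0,20): print(c[1]+dv,g[max(0,c[1]+dv),c[0]-40:c[0]+42:4])
```

```text
[ 0.45598363 -0.31679451  0.1467959 ] 15.775 14.822326892781186
ctr [258 156] hole [256.56472352 214.16890829] fork [258.65856856  84.92176775]
86 [158 158 158 158 156 158 117 114  89  92 158 139 114  91  95 175 177 177
 176 176 176]
101 [159 159 157 157 159 157 118 109  89  89  90  89  90  89 101 162 176 177
 177 177 177]
116 [159 159 158 158 157 158 134 104  88  89  89  89  90  90 128 161 175 174
 174 175 176]
136 [158 158 159 159 159 159 115  97  88  89  88  88  90  88 160 161 161 165
 176 176 176]
156 [159 158 158 158 158 158 115  83  87  88  86  87  88  89 160 160 160 160
 161 161 177]
176 [157 157 158 158 158 158 115  79  87  88  87  87  88  93 160 161 161 161
 162 162 163]
```

Run:
```python
from h import *
m=dict(np.load("w10.npz"));im=cv2.imread("pics/w10.png");g=cv2.cvtColor(im,cv2.COLOR_BGR2GRAY)
p,r,s=tool()
pts=[]
for v in range(100,191,10):
    row=np.where(g[v,225:300]<100)[0]+225; pts.append((row[0],row[-1]));print(v,row[0],row[-1],ray(m,((row[0]+row[-1])/2,v),.008).round(4))
mask=(g<104);mask[:,:220]=0;mask[:,300:]=0
holes(im,m,mask,238,.008,12)
print(togo([.4473,-.2876,.0]))
```

```text
100 247 273 [ 0.4344 -0.2285  0.008 ]
110 247 273 [ 0.437  -0.2384  0.008 ]
120 247 273 [ 0.4397 -0.2484  0.008 ]
130 246 272 [ 0.4414 -0.259   0.008 ]
140 246 272 [ 0.4442 -0.2695  0.008 ]
150 246 271 [ 0.4465 -0.2803  0.008 ]
160 246 271 [ 0.4494 -0.2913  0.008 ]
170 246 270 [ 0.4518 -0.3026  0.008 ]
180 245 270 [ 0.4543 -0.3142  0.008 ]
190 245 269 [ 0.4568 -0.3261  0.008 ]
344 (244, 82, 31, 145) [258.5 150.3] [ 28.1 184.2] [ 0.4466 -0.2807  0.008 ]
31 (250, 208, 13, 11) [256.2 213.5] [10.  12.1] [ 0.4634 -0.3548  0.008 ]
[[0.0305, -0.0015, 0.1473]]
```

Request:
carry_out(
  moves=[
    {"jaw": 0.06,"dx": 0.0157,"dy": -0.0005,"dz": 0.035,"yaw": 0.031},
    {"jaw": 0.06,"dx": 0.0157,"dy": -0.0005,"dz": 0.035,"yaw": 0},
    {"jaw": 0.06,"dx": 0,"dy": 0,"dz": 0.035,"yaw": 0},
    {"jaw": 0.055,"dx": 0,"dy": 0,"dz": 0.025,"yaw": 0},
    {"jaw": 0.05,"dx": 0,"dy": 0,"dz": 0.013,"yaw": 0},
    {"jaw": 0.042,"dx": 0,"dy": 0,"dz": 0.0015,"yaw": 0},
    {"jaw": 0.034,"dx": 0,"dy": 0,"dz": 0,"yaw": 0},
  ],
)

```text
t: 16.7
tool_pos: [0.4481, -0.2884, 0.0038]
orientation: [1.954, 2.458, 0.0]
force: [-0.9, 0.2, -0.1]
opening: 0.0369
gripper_force: 0.0
```

Request:
carry_out(
  grip_force=35,
  moves=[
    {"jaw": 0.02,"dx": 0,"dy": 0,"dz": 0,"yaw": 0},
    {"jaw": 0.02,"dx": 0,"dy": 0,"dz": 0,"yaw": 0},
    {"jaw": 0.02,"dx": 0,"dy": 0,"dz": 0,"yaw": 0},
  ],
)

```text
t: 17.08
tool_pos: [0.4481, -0.2888, 0.004]
orientation: [1.954, 2.457, 0.001]
force: [1.3, 1.8, 6.6]
opening: 0.0291
gripper_force: 35.0
```

Run:
```python
from h import *
p,r,s=tool();print(p,s["opening"],s["gripper_force"],s["force"],np.degrees(np.arctan2(r[1,1],r[0,1])))
d=np.array([np.sin(np.radians(14.7)),-np.cos(np.radians(14.7))])
print(togo([.6098+.03*d[0],.0115+.03*d[1],.13]))
```

```text
[ 0.4481194  -0.28879846  0.00404551] 0.029128983498166665 35.00354826450348 [1.25373253 1.83572538 6.57618162] 12.990920777344494
[[0.2261, 0.2262, -0.1259]]
```

Request:
carry_out(
  moves=[
    {"jaw": 0.02,"dx": 0,"dy": 0,"dz": -0.02,"yaw": 0},
    {"jaw": 0.02,"dx": 0,"dy": 0,"dz": -0.06,"yaw": 0},
    {"jaw": 0.02,"dx": 0,"dy": 0,"dz": -0.06,"yaw": 0},
    {"jaw": 0.02,"dx": 0.0374,"dy": 0.0377,"dz": 0,"yaw": 0},
    {"jaw": 0.02,"dx": 0.0374,"dy": 0.0377,"dz": 0,"yaw": 0},
    {"jaw": 0.02,"dx": 0.0374,"dy": 0.0377,"dz": 0,"yaw": 0},
    {"jaw": 0.02,"dx": 0.0374,"dy": 0.0377,"dz": 0,"yaw": 0},
    {"jaw": 0.02,"dx": 0.0374,"dy": 0.0377,"dz": 0,"yaw": 0},
  ],
)

```text
t: 18.08
tool_pos: [0.589, -0.0622, 0.1425]
orientation: [-1.956, -2.458, 0.001]
force: [0.2, -0.7, -1.3]
opening: 0.0292
gripper_force: 35.0
```

Request:
carry_out(
  moves=[
    {"jaw": 0.02,"dx": 0.0374,"dy": 0.0377,"dz": 0,"yaw": 0},
    {"jaw": 0.02,"dx": 0,"dy": 0,"dz": 0,"yaw": -0.03},
    {"jaw": 0.02,"dx": 0,"dy": 0,"dz": 0,"yaw": 0},
    {"jaw": 0.02,"dx": 0,"dy": 0,"dz": 0,"yaw": 0},
  ],
)

```text
t: 18.58
tool_pos: [0.6163, -0.0198, 0.1425]
orientation: [-1.921, -2.486, 0.001]
force: [0.3, 0.5, -1.6]
opening: 0.0291
gripper_force: 35.0
```

Run:
```python
from h import *
p,r,s=tool();m=camera_model("wrist");im=read_camera("wrist")[...,::-1].copy();cv2.imwrite("pics/w11.png",im);np.savez("w11",camera_matrix=m["camera_matrix"],view=m["view"])
print(p,s["opening"],s["force"],np.degrees(np.arctan2(r[1,1],r[0,1])),togo([.618,-.0192,.1],14.7),s["t"])
g=cv2.cvtColor(im,cv2.COLOR_BGR2GRAY)
I=im.astype(int);holes(im,m,I[...,0]-I[...,2]>20,250,.089,30)
zb=p[2]
print("fork end pred",proj(m,p+r@[.0817,0,-.004]),"stud",proj(m,(.5919,.079,.108)))
for v in (60,64,68,72,76,80): print(v,g[v,236:284:2])
for v in range(150,230,8): print(v,g[v,224:296:2])
```

```text
[ 0.61633785 -0.01984709  0.14251012] 0.02911747322084982 [ 0.26893544  0.48047012 -1.64280668] 14.617186459745954 [[0.0003, 0.0017, 0.0427], np.float64(-0.002)] 18.575
844 (201, 58, 118, 180) [260.5 139.7] [119.2 208.1] [0.6032 0.0365 0.089 ]
86 (245, 65, 31, 36) [259.9  82.5] [28.3 33.5] [0.5919 0.0776 0.089 ]
47 (203, 61, 18, 19) [211.5  69.6] [16.2 17.9] [0.5548 0.0771 0.089 ]
48 (299, 60, 18, 18) [307.4  68.8] [16.4 17.3] [0.6237 0.0957 0.089 ]
fork end pred [258.81281338 108.23045692] stud [260.56501029  77.74342244]
60 [114 114 113 113 113 114 113 113 114 115 115 115 115 115 114 114 114 114
 115 115 115 115 116 116]
64 [114 113 114 114 113 114 114 114 114 115 115 116 116 115 114 114 114 115
 114 115 116 115 116 116]
68 [114 113 113 113 112 113 112 113  97 100 101 103 106 108 109 110 114 115
 115 114 115 115 114 114]
72 [106 102 112 106  95  92  94  98  95  98 106 111 114 115 114 111 110 109
 110 112 113 114 114 114]
76 [ 91  91  91  90  89  91 127  90  93 104 109 110 112 114 114 113 110 110
 149 111 111 112 112 112]
80 [ 90  90  90  88  89 106 127  87  90 102 107 107 110 112 1
[... 850 characters left out ...]
80  83  81  80  79  80
  79  79  79  79  81  81  81  81  91 107 109 105 107 106 106 106 108 109]
198 [106 106 106 105 104  97  79  81  82  81  80  79  80  81  81  81  80  80
  79  79  78  80  81  81  81 106 105 107 107 103 106 106 107 107 108 109]
206 [104 110 107 107 105  97  79  81  83  81  81  80  80  82  81  81  80  79
  80  79  80  80  81  81  80  89 106 107 107 103 100 101 101 105 108 109]
214 [ 86  85  85  85  84  85  80  81  82  82  81  81  81  83  81  80  79  80
  80  80  80  81  81  81  80  81  92 107 109  97 100 100 100 101 102 102]
222 [106 106 105 103 103  84  80  81  82  82  81  81  81  82  81  80  79  80
  80  80  80  80  81  81  89 106 106 107  99  99  99 100 100 100 100 101]
```

View pics/w11.png

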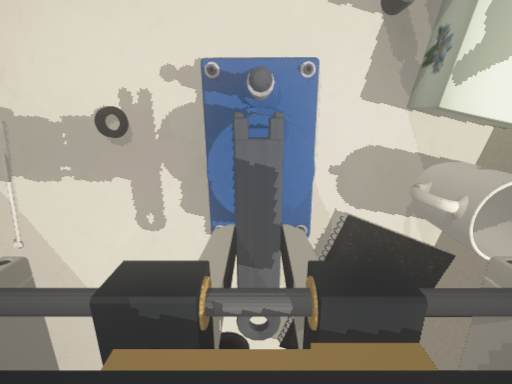

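The bar is held straight, with its tine ends at row 112 and its slot centred at u≈259.5. The stud head is at (260,80), in line and ahead of the fork, and the bar is still short of the head.

Request:
carry_out(
  moves=[
    {"jaw": 0.02,"dx": 0,"dy": 0.0013,"dz": 0.02,"yaw": 0},
    {"jaw": 0.02,"dx": 0,"dy": 0,"dz": 0.02,"yaw": 0},
    {"jaw": 0.02,"dx": 0,"dy": 0,"dz": 0.006,"yaw": 0},
    {"jaw": 0.02,"dx": 0,"dy": 0,"dz": 0,"yaw": 0},
    {"jaw": 0.02,"dx": 0,"dy": 0,"dz": 0,"yaw": 0},
  ],
)

```text
t: 19.25
tool_pos: [0.6187, -0.0183, 0.0973]
orientation: [1.918, 2.487, 0.001]
force: [-0.1, 0.3, -2.4]
opening: 0.0293
gripper_force: 35.0
```

Request:
carry_out(
  moves=[
    {"jaw": 0.02,"dx": 0,"dy": 0,"dz": 0.0015,"yaw": 0},
    {"jaw": 0.02,"dx": 0,"dy": 0,"dz": 0,"yaw": 0},
  ],
)

```text
t: 19.5
tool_pos: [0.6184, -0.0182, 0.0955]
orientation: [1.918, 2.488, 0.0]
force: [-0.5, -0.7, -1.2]
opening: 0.0287
gripper_force: 35.0
```

Request:
carry_out(
  moves=[
    {"jaw": 0.02,"dx": 0,"dy": 0,"dz": 0.001,"yaw": 0},
    {"jaw": 0.02,"dx": 0,"dy": 0,"dz": 0,"yaw": 0},
  ],
)

```text
t: 19.75
tool_pos: [0.6182, -0.0183, 0.0942]
orientation: [-1.918, -2.488, 0.0]
force: [-0.8, -0.6, -1.4]
opening: 0.0292
gripper_force: 35.0
```

Request:
carry_out(
  moves=[
    {"jaw": 0.02,"dx": 0.008,"dy": 0,"dz": 0,"yaw": 0},
    {"jaw": 0.02,"dx": 0.008,"dy": 0,"dz": 0,"yaw": 0},
    {"jaw": 0.02,"dx": 0.007,"dy": 0,"dz": 0,"yaw": 0},
    {"jaw": 0.02,"dx": 0.006,"dy": 0,"dz": 0,"yaw": 0},
    {"jaw": 0.02,"dx": 0,"dy": 0,"dz": 0,"yaw": 0},
    {"jaw": 0.02,"dx": 0,"dy": 0,"dz": 0.0005,"yaw": 0},
    {"jaw": 0.02,"dx": 0,"dy": 0,"dz": 0,"yaw": 0},
  ],
)

```text
t: 20.62
tool_pos: [0.6109, 0.0095, 0.0937]
orientation: [1.919, 2.487, -0.0]
force: [0.1, 0.3, -2.5]
opening: 0.0294
gripper_force: 35.0
```

Request:
carry_out(
  moves=[
    {"jaw": 0.02,"dx": 0,"dy": 0,"dz": 0.0007,"yaw": 0},
    {"jaw": 0.02,"dx": 0,"dy": 0,"dz": 0,"yaw": 0},
  ],
)

```text
t: 20.88
tool_pos: [0.611, 0.0095, 0.0931]
orientation: [1.919, 2.487, -0.0]
force: [-0.6, -1.0, -1.0]
opening: 0.0289
gripper_force: 35.0
```

Run:
```python
from h import *
p,r,s=tool();m=camera_model("wrist");im=read_camera("wrist")[...,::-1].copy();cv2.imwrite("pics/w12.png",im);np.savez("w12",camera_matrix=m["camera_matrix"],view=m["view"])
print(p,s["opening"],s["force"],np.degrees(np.arctan2(r[1,1],r[0,1])),s["t"])
g=cv2.cvtColor(im,cv2.COLOR_BGR2GRAY)
print("stud head pred",proj(m,(.5919,.079,.108)))
for v in range(96,150,4): print(v,g[v,228:300:3])
```

```text
[0.6109621  0.00952003 0.09312131] 0.028928834531707276 [-0.63474505 -0.99373392 -1.03894844] 14.70881284005644 20.875
stud head pred [257.41574831 126.79995553]
96 [106 106 106 105 106 106 106 108 108 107 106 106 107 107 108 107 108 108
 108 108 108 109 109 110]
100 [105 104 105 105 100  96  85  91 104 107 107 107 106 102 106 107 107 107
 107 107 108 108 108 109]
104 [ 88  83  83  83  83  86 104 103 105 105 105 104 105 106 107 102 105 105
 105 106 107 107 107 107]
108 [ 82  83  82  82  83  83  83  82 102 162 174 132 105 104 105 106 100 103
 104 105 106 106 107 107]
112 [ 82  82  81  83  82  80 138 183 150 111  97 114 135 130 105 102  96  95
  97 105 105 105 106 106]
116 [ 80  80  79  81  81  93 137  88  91  93  97  99 101 105 144  88 102 104
 106 105 104 104 105 106]
120 [ 80  80  79  81  80  79  82  87  97 101 105 104 101 100  95 104 102 104
 105 104 103 104 104 105]
124 [ 78  79  77  79  78  76  81  93  97 100 102 103 102 101  98 102 102 105
 105 103 103 103 104 104]
128 [ 98  95  75  78  77  75  79  93  96  98 101 103  78 102  99 102 101 103
 104 103 103 103 104 105]
132 [ 99  99  75  77  76  75  77  86  95  96  99 100  99  97  94  94  97 104
 104 102 103 102 103 104]
136 [ 98  99  83  92  76  77  72  78  83  89  94  94  94  93  83  94  95 103
 103 101 102 103 104 104]
140 [ 98  98  79  94  94  94  92  70  77  80  84  88  88  89  90  90  90  98
 101 101 101 102 105 105]
144 [ 76  75  78  97  99  98  98  98  93  93  92  92  91  93  96  93  94 100
 102 101 101 102 103 105]
148 [ 74  77  77  96  98  98  97 100  94  93  92  92  90  93  95  93  94 100
 102  94 102 103 103 104]
```

Request:
carry_out(
  moves=[
    {"jaw": 0.02,"dx": 0,"dy": 0,"dz": 0.0008,"yaw": 0},
    {"jaw": 0.02,"dx": 0,"dy": 0,"dz": 0,"yaw": 0},
  ],
)

```text
t: 21.18
tool_pos: [0.611, 0.0096, 0.0931]
orientation: [1.918, 2.487, -0.0]
force: [-4.0, -1.4, 4.7]
opening: 0.0291
gripper_force: 35.0
```

Request:
carry_out(
  moves=[
    {"jaw": 0.02,"dx": 0,"dy": 0,"dz": 0.0006,"yaw": 0},
    {"jaw": 0.02,"dx": 0,"dy": 0,"dz": 0,"yaw": 0},
  ],
)

```text
t: 21.42
tool_pos: [0.611, 0.0096, 0.093]
orientation: [1.918, 2.487, -0.0]
force: [-5.6, -0.4, 8.8]
opening: 0.0292
gripper_force: 35.0
```

Request:
carry_out(
  moves=[
    {"jaw": 0.03,"dx": 0,"dy": 0,"dz": -0.001,"yaw": 0},
    {"jaw": 0.04,"dx": 0,"dy": 0,"dz": 0,"yaw": 0},
    {"jaw": 0.05,"dx": 0,"dy": 0,"dz": 0,"yaw": 0},
    {"jaw": 0.05,"dx": 0,"dy": 0,"dz": -0.035,"yaw": 0},
    {"jaw": 0.05,"dx": -0.055,"dy": 0,"dz": -0.02,"yaw": 0},
    {"jaw": 0.05,"dx": -0.055,"dy": 0,"dz": -0.02,"yaw": 0},
    {"jaw": 0.05,"dx": -0.017,"dy": 0,"dz": 0,"yaw": 0},
    {"jaw": 0.05,"dx": 0,"dy": 0,"dz": 0,"yaw": 0},
  ],
)

```text
t: 22.42
tool_pos: [0.6429, -0.1138, 0.1668]
orientation: [-1.92, -2.485, 0.0]
force: [-0.4, 0.5, -0.7]
opening: 0.0498
gripper_force: 0.0
```

Run:
```python
from h import *
p,r,s=tool();m=camera_model("wrist");im=read_camera("wrist")[...,::-1].copy();cv2.imwrite("pics/w13.png",im);np.savez("w13",camera_matrix=m["camera_matrix"],view=m["view"])
print(p,s["t"],np.degrees(np.arctan2(r[1,1],r[0,1])))
print("pred bar hole",proj(m,(.6277,-.0557,.097)))
I=im.astype(int);holes(im,m,I[...,0]-I[...,2]>20,240,.014,30)
g=cv2.cvtColor(im,cv2.COLOR_BGR2GRAY);c=proj(m,(.6277,-.0557,.097)).astype(int)
np.set_printoptions(linewidth=220)
print(c);print(g[c[1]-22:c[1]+24,c[0]-22:c[0]+24:1][::2])
```

```text
[ 0.64289546 -0.11378986  0.16678522] 22.425 14.614576002155243
pred bar hole [258.51930336 135.18709635]
38 (255, 131, 12, 14) [258.1 136.1] [14.5 15.6] [ 0.6295 -0.0639  0.014 ]
385 (268, 0, 48, 155) [294.   73.8] [ 38.8 216.9] [0.6504 0.0103 0.014 ]
38 (292, 138, 15, 14) [299.1 144.6] [13.3 14.1] [ 0.6783 -0.0612  0.014 ]
386 (200, 0, 51, 155) [222.5  72.9] [ 39.7 217.1] [ 0.5751 -0.0084  0.014 ]
38 (210, 138, 15, 15) [217.3 145. ] [13.8 14. ] [ 0.586  -0.0858  0.014 ]
[258 135]
[[ 82  86  90 ... 101 101 101]
 [ 79  79  78 ... 101 101 102]
 [ 80  79  79 ... 101 101 102]
 ...
 [110 109 109 ... 104 104 103]
 [187 187 186 ... 196 195 195]
 [207 207 206 ... 207 206 206]]
```

Run:
```python
from h import *
im=cv2.imread("pics/w13.png");g=cv2.cvtColor(im,cv2.COLOR_BGR2GRAY)
d=im[...,0].astype(int)-im[...,2]
for v in range(118,160): print(v,' '.join(f"{x:3d}" for x in g[v,238:280]))
print()
for v in range(122,152): print(v,' '.join(f"{x:3d}" for x in d[v,246:272]))
```

```text
118  79  79  78  83  98 108 108 108 108 108 108 108 108 108 109 107 107 107 106 106 107 107 107 107 108 106 107 108 109 108 109 110 109 109 109 109 110 111 108 100 101 102
119  82  79  78  82  98 108 108 108 107 107 108 108 108 108 109 107 107 107 107 106 106 107 107 108 108 107 106 108 109 109 110 110 109 109 109 109 110 111 107 101 101 102
120  84  79  78  83  98 109 108 108 108 108 108 108 108 109 109 107 108 110 110 109 108 108 109 112 112 110 108 108 109 108 110 110 110 109 109 109 110 111 108 101 102 103
121  83  79  79  82  98 109 107 108 108 108 108 108 108 109 110 110 113 116 115 115 116 117 116 117 118 115 115 112 110 108 110 110 110 110 109 109 110 111 108 101 102 103
122  84  79  79  83  97 107 107 108 107 107 107 108 107 109 109 109 110 110 110 110 110 110 111 113 113 111 112 110 110 109 109 109 108 107 107 107 110 110 106 101 103 103
123  84  80  80  81  90  99  99  99 102 104 106 107 107 107 108 108 108 108 108 108 108 108 108 108 108 108 107 108 109 109 108 107 106 102 100 100 102 103 104 102 102 102
124  86  83  82  79  80  83  85  93 101 104 107 107 107 107 108 108 
[... 8664 characters left out ...]
   6   7   6   2   2   1   1   1   1   2   1   2   2
146   1   1   1   1   1   1   0   1   1   1   2   2   1   1   1   1   1   1   1   1   1   2   1   1   1   1
147   1   1   0   1   1   1   1   1   1   1   1   2   1   1   2   1   1   0   0   1   2   1   2   1   0   1
148   0   1   0   0   0   2   1   1   1   1   1   1   1   1   1   2   1   1   1   0   0   1   1   0   0   0
149   1   0   1   1   1   1   1   1   1   0   1   1   1   1   1   1   1   1   1   1   1   1   0   0   1   2
150   8   1   1   1   1   1   1   0   1   0   0   1   1   0   1   1   0   1   1   1   1   0   1   1   0   7
151  38   7   0   0   0   0   0   0   0   0   0   1   1   0   0   0   0   0  -1   0   1   1   1   0   6  29
```

Request:
carry_out(
  moves=[
    {"jaw": 0.06,"dx": -0.044,"dy": -0.012,"dz": 0,"yaw": 0},
    {"jaw": 0.06,"dx": -0.044,"dy": -0.012,"dz": 0,"yaw": 0},
    {"jaw": 0.06,"dx": -0.044,"dy": -0.012,"dz": 0,"yaw": 0},
    {"jaw": 0.06,"dx": -0.044,"dy": -0.012,"dz": 0,"yaw": 0},
    {"jaw": 0.06,"dx": 0,"dy": 0,"dz": 0,"yaw": 0},
    {"jaw": 0.06,"dx": 0,"dy": 0,"dz": 0,"yaw": 0},
  ],
)

```text
t: 23.22
tool_pos: [0.6414, -0.2933, 0.1665]
orientation: [-1.916, -2.487, -0.001]
force: [0.0, 1.0, 0.6]
opening: 0.0598
gripper_force: 0.0
```

Run:
```python
from h import *
p,r,s=tool();m=camera_model("wrist");im=read_camera("wrist")[...,::-1].copy();cv2.imwrite("pics/w14.png",im);np.savez("w14",camera_matrix=m["camera_matrix"],view=m["view"])
print(p,s["t"],np.degrees(np.arctan2(r[1,1],r[0,1])))
h=cv2.cvtColor(im,cv2.COLOR_BGR2HSV)
red=((h[...,0]<10)|(h[...,0]>170))&(h[...,1]>130);red[240:]=0
holes(im,m,red,240,.097,15)
g=h[...,2];print("rest pred",proj(m,(.634,-.267,0)),proj(m,(.634,-.267,.062)))
dark=(h[...,2]<60);dark[240:]=0
for c,st in blobs(dark,100)[0]:print(c,st,ray(m,c,.0))
t=cv2.imread("pics/top0.png");mt=camera_model("top");print("cup",ray(mt,(345,135),.1),ray(mt,(345,125),.1))
m13=dict(np.load("w13.npz"));print("bar hole",ray(m13,(259,136.8),.097),"bore",ray(m13,(258.3,132.6),.066),"lid",ray(m13,(257.9,136),.089))
```

```text
[ 0.64137518 -0.29334496  0.16653705] 23.225 14.790083075028932
86 (247, 161, 28, 30) [260.7 176. ] [26.4 27.8] [ 0.6371 -0.2694  0.097 ]
rest pred [258.10979315 155.27697601] [258.11178097 165.04302144]
[427.6, 80.3] [347, 0, 165, 192, 21547] [ 0.79901265 -0.13476493  0.        ]
cup [ 0.77218625 -0.33187885  0.1       ] [ 0.80707273 -0.33372008  0.1       ]
bar hole [ 0.62844155 -0.05690987  0.097     ] bore [ 0.62761754 -0.05601925  0.066     ] lid [ 0.62753922 -0.05720321  0.089     ]
```

Request:
carry_out(
  moves=[
    {"jaw": 0.06,"dx": 0.012,"dy": 0.0005,"dz": 0.02,"yaw": 0},
    {"jaw": 0.06,"dx": 0.012,"dy": 0,"dz": 0.03,"yaw": 0},
    {"jaw": 0.05,"dx": 0,"dy": 0,"dz": 0.03,"yaw": 0},
    {"jaw": 0.04,"dx": 0,"dy": 0,"dz": 0.016,"yaw": 0},
    {"jaw": 0.034,"dx": 0,"dy": 0,"dz": 0,"yaw": 0},
    {"jaw": 0.028,"dx": 0,"dy": 0,"dz": 0,"yaw": 0},
  ],
)

```text
t: 24.02
tool_pos: [0.6368, -0.2722, 0.0732]
orientation: [1.917, 2.487, 0.001]
force: [0.1, 0.1, 0.7]
opening: 0.0299
gripper_force: 0.0
```

Request:
carry_out(
  grip_force=25,
  moves=[
    {"jaw": 0.015,"dx": 0,"dy": 0,"dz": 0,"yaw": 0},
    {"jaw": 0.015,"dx": 0,"dy": 0,"dz": 0,"yaw": 0},
    {"jaw": 0.015,"dx": 0,"dy": 0,"dz": 0,"yaw": 0},
  ],
)

```text
t: 24.4
tool_pos: [0.6372, -0.2727, 0.0736]
orientation: [1.917, 2.485, 0.002]
force: [1.1, 2.2, 6.8]
opening: 0.024
gripper_force: 25.0
```

Run:
```python
from h import *
p,r,s=tool();print(p,s["opening"],s["gripper_force"],s["force"],np.degrees(np.arctan2(r[1,1],r[0,1])),s["t"])
```

```text
[ 0.63717746 -0.27267103  0.07361089] 0.02404332474739986 25.00092682093964 [1.08819291 2.15751369 6.8137699 ] 14.71620292583848 24.4
```

Request:
carry_out(
  moves=[
    {"jaw": 0.015,"dx": 0,"dy": 0,"dz": -0.02,"yaw": 0},
    {"jaw": 0.015,"dx": 0,"dy": 0,"dz": -0.05,"yaw": 0},
    {"jaw": 0.015,"dx": 0,"dy": 0,"dz": -0.045,"yaw": 0},
    {"jaw": 0.015,"dx": 0,"dy": 0,"dz": 0,"yaw": 0},
    {"jaw": 0.015,"dx": 0,"dy": 0,"dz": 0,"yaw": 0},
  ],
)

```text
t: 25.02
tool_pos: [0.6353, -0.2721, 0.1858]
orientation: [-1.918, -2.487, 0.001]
force: [0.0, 0.6, -1.7]
opening: 0.0244
gripper_force: 25.0
```

Run:
```python
from h import *
p,r,s=tool();m=camera_model("wrist");im=read_camera("wrist")[...,::-1].copy();cv2.imwrite("pics/w15.png",im);np.savez("w15",camera_matrix=m["camera_matrix"],view=m["view"])
print(p,s["opening"],s["force"],togo([.6282,-.0563,.18],14.7))
print("pred tip, collar, knob",proj(m,p+r@[0,0,.0666]),proj(m,p+r@[0,0,.0116]),proj(m,p+r@[0,0,-.02]))
g=cv2.cvtColor(im,cv2.COLOR_BGR2GRAY)
for v in range(150,232,4): print(v,' '.join(f"{x:3d}" for x in g[v,228:292:2]))
```

```text
[ 0.63533111 -0.27209252  0.1858244 ] 0.024365245844481898 [ 0.04545012  0.64950881 -1.70284971] [[0.21, 0.0484, 0.0049], np.float64(0.0)]
pred tip, collar, knob [258.51176512 202.6716129 ] [258.69357995 227.94441674] [258.85084923 249.80531571]
150 212 212 212 212 212 212 212 213 212 212 212 212 202 184 181 145 152 153 184 212 210 210 211 212 212 212 212 212 212 212 212 212
154 157 164 171 181 165 170 201 212 206 190  97  82  83  83  82  82  82  82  81  82  83  82 121 207 212 212 212 212 212 212 212 212
158 157 157 157 156 157 156 156 144  81  78  77  78  78  80  81  80  79  80  80  81  80  81  81  82  86 194 212 212 212 212 212 212
162 157 156 156 157 156 156 121  77  77  77  76  76  75  75  76  75  75  75  75  75  76  79  79  79  81  82 154 212 212 212 212 212
166 156 156 156 156 156 138  76  76  76  75  75  74  74  74  74  75  74  74  74  74  75  74  76  79  79  80  81 178 212 212 212 212
170 156 156 156 156 156  89  76  75  75  75  74  74  74  77  78  78  78  78  79  78  76  74  74  76  78  78  80 129 212 212 212 212
174 156 155 156 156 155  96  75  75  74  73  75  77  77  77  7
[... 1217 characters left out ...]
 138 138 138 144 152 196 193 187 139 139
214 209 210 210 210 208 207 209 209 193 139 141 139 140 139 137 137 138 145 149 178 189 183 152 137 137 138 138 138 138 138 141 152
218 210 209 209 210 209 209 208 148 141 139 139 107 101  94  92  90  91  88 102 131 135 133 133 150 181 193 182 147 137 136 137 137
222 209 209 209 209 209 209 162 142 132  92  91  92  88  91  90  89  90  87  89  87  87  88 121 179 192 187 182 136 136 136 136 136
226 165 158 155 154 155 136 124  99  90  91  90  91  91  91  90  89  89  86  88  86  86  89  82 112 156 110 153 153 153 153 150 144
230 155 155 154 154 143  72  88  91  90  91  91  90  91  90  90  89  92  89  87  86  85  89  82  80  88  66 137 152 152 152 152 152
```

Request:
carry_out(
  moves=[
    {"jaw": 0.015,"dx": 0.0525,"dy": 0.0121,"dz": 0,"yaw": 0},
    {"jaw": 0.015,"dx": 0.0525,"dy": 0.0121,"dz": 0,"yaw": 0},
    {"jaw": 0.015,"dx": 0.0525,"dy": 0.0121,"dz": 0,"yaw": 0},
    {"jaw": 0.015,"dx": 0.0525,"dy": 0.0121,"dz": 0,"yaw": 0},
    {"jaw": 0.015,"dx": 0,"dy": 0,"dz": 0,"yaw": 0},
    {"jaw": 0.015,"dx": 0,"dy": 0,"dz": 0,"yaw": 0},
    {"jaw": 0.015,"dx": 0,"dy": 0,"dz": 0,"yaw": 0},
  ],
)

```text
t: 25.95
tool_pos: [0.6289, -0.058, 0.1857]
orientation: [-1.92, -2.486, 0.002]
force: [-0.1, -0.0, -0.5]
opening: 0.0244
gripper_force: 25.0
```

Run:
```python
from h import *
p,r,s=tool();m=camera_model("wrist");im=read_camera("wrist")[...,::-1].copy();cv2.imwrite("pics/w16.png",im);np.savez("w16",camera_matrix=m["camera_matrix"],view=m["view"])
print(p,s["opening"],s["force"],np.degrees(np.arctan2(r[1,1],r[0,1])),togo([.6282,-.0563,.18],14.7))
print("tip",proj(m,p+r@[0,0,.0666]),"hole",proj(m,(.6284,-.0569,.097)))
g=cv2.cvtColor(im,cv2.COLOR_BGR2GRAY)
for v in range(176,222,2): print(v,' '.join(f"{x:3d}" for x in g[v,230:290:2]))
```

```text
[ 0.62885382 -0.05799528  0.18568831] 0.0244422063781571 [-0.09702794 -0.04344385 -0.49608124] 14.641751030086064 [[0.0019, -0.0003, 0.006], np.float64(-0.001)]
tip [258.52021783 202.69349213] hole [258.4333511  194.22437091]
176  89  88  87  88  87  86  83  99 107 107 107 107 106 105 105 106 105 106 107 108 107 108  99 100 101 101 102 101 102 102
178  89  88  88  88  88  87  85  99 107 107 107 107 106 105 105 106 105 106 107 108 107 108  98 101 101 101 101 102 103 103
180 107 100  89  88  88  88  85 100 108 108 107 107 105 105 106 105 106 106 108 108 108 108  98 102 101 101 102 102 102 103
182 112 111 111 110 107 101  86  99 108 108 108 107 111 117 107 107 108 107 107 108 106 108 100 103 102 102 102 100 101 102
184 111 112 112 111 111 111 110  96  88 105 106 106 107 106 106 106 105 105 106 106  97  99 100 101 102 102 100 100 101  96
186 112 112 112 111 111 110 111  92 100 107 106 107 107 106 105 105 105 106 105 106 109  94 100 101 100 100 100 100 101  95
188 113 112 111 110 109 108 106  96 108 107 108 108 106 105 108 105 103 105 106 108 108 109 100 101 100 100 100 101 101  92
190 11
[... 1277 characters left out ...]
 205 148 142 140 153 156 160 143 172 202 202 202 202 202 203 203 203 203 203 203
212 216 216 216 217 217 216 215 216 206 150 144 146 143 140 194 196 194 192 191 163 175 202 203 202 203 203 203 203 203 203
214 216 216 216 216 216 216 216 200 141 145 142 143 142 140 145 154 169 192 193 193 187 171 203 202 202 203 202 203 203 203
216 216 216 217 217 216 217 211 147 142 142 141 143 142 140 140 118 139 139 145 151 164 185 168 202 202 203 202 203 203 202
218 216 216 217 216 216 216 157 145 142 142 113 106  96  93  90  91  87 102 133 138 136 158 193 189 202 203 203 203 203 203
220 216 216 216 216 216 180 146 143 134 110  94  89  93  91  90  91  87  88  89  96 105 149 153 179 202 203 203 203 203 203
```

Request:
carry_out(
  moves=[
    {"jaw": 0.015,"dx": 0.0018,"dy": -0.0003,"dz": 0,"yaw": 0},
    {"jaw": 0.015,"dx": 0,"dy": 0,"dz": 0.015,"yaw": 0},
    {"jaw": 0.015,"dx": 0,"dy": 0,"dz": 0.006,"yaw": 0},
    {"jaw": 0.015,"dx": 0,"dy": 0,"dz": 0.005,"yaw": 0},
    {"jaw": 0.015,"dx": 0,"dy": 0,"dz": 0,"yaw": 0},
  ],
)

```text
t: 26.62
tool_pos: [0.6282, -0.055, 0.1599]
orientation: [-1.918, -2.487, 0.001]
force: [0.4, 0.3, -0.3]
opening: 0.0244
gripper_force: 25.0
```

Request:
carry_out(
  moves=[
    {"jaw": 0.015,"dx": 0,"dy": 0,"dz": 0.004,"yaw": 0},
    {"jaw": 0.015,"dx": 0,"dy": 0,"dz": 0.004,"yaw": 0},
    {"jaw": 0.015,"dx": 0,"dy": 0,"dz": 0,"yaw": 0},
  ],
)

```text
t: 27.0
tool_pos: [0.6284, -0.0552, 0.1523]
orientation: [-1.918, -2.488, 0.0]
force: [0.6, -0.2, -1.0]
opening: 0.0238
gripper_force: 25.0
```

Request:
carry_out(
  moves=[
    {"jaw": 0.015,"dx": -0.0007,"dy": 0,"dz": 0.003,"yaw": 0},
    {"jaw": 0.015,"dx": 0,"dy": 0,"dz": 0.004,"yaw": 0},
    {"jaw": 0.015,"dx": 0,"dy": 0,"dz": 0.003,"yaw": 0},
    {"jaw": 0.015,"dx": 0,"dy": 0,"dz": 0,"yaw": 0},
  ],
)

```text
t: 27.5
tool_pos: [0.6284, -0.0558, 0.1419]
orientation: [-1.918, -2.487, 0.001]
force: [0.0, -2.2, -1.1]
opening: 0.024
gripper_force: 25.0
```

Request:
carry_out(
  moves=[
    {"jaw": 0.015,"dx": 0,"dy": 0,"dz": 0.004,"yaw": 0},
    {"jaw": 0.015,"dx": 0,"dy": 0,"dz": 0.004,"yaw": 0},
    {"jaw": 0.015,"dx": 0,"dy": 0,"dz": 0,"yaw": 0},
  ],
)

```text
t: 27.88
tool_pos: [0.6285, -0.0556, 0.1339]
orientation: [-1.918, -2.487, 0.0]
force: [0.3, -2.0, -1.3]
opening: 0.0244
gripper_force: 25.0
```

Request:
carry_out(
  moves=[
    {"jaw": 0.015,"dx": 0,"dy": 0,"dz": 0.003,"yaw": 0},
    {"jaw": 0.015,"dx": 0,"dy": 0,"dz": 0.003,"yaw": 0},
    {"jaw": 0.015,"dx": 0,"dy": 0,"dz": 0,"yaw": 0},
  ],
)

```text
t: 28.25
tool_pos: [0.6287, -0.0556, 0.1282]
orientation: [-1.918, -2.488, -0.0]
force: [0.7, -2.1, -1.9]
opening: 0.0245
gripper_force: 25.0
```

Request:
carry_out(
  moves=[
    {"jaw": 0.015,"dx": 0,"dy": 0,"dz": 0.004,"yaw": 0},
    {"jaw": 0.015,"dx": 0,"dy": 0,"dz": 0,"yaw": 0},
  ],
)

```text
t: 28.5
tool_pos: [0.6286, -0.0557, 0.1242]
orientation: [-1.918, -2.488, 0.0]
force: [0.5, -2.0, -2.2]
opening: 0.0245
gripper_force: 25.0
```

Tip is 8 mm into the post bore with no jamming; continuing to the collar.

Request:
carry_out(
  moves=[
    {"jaw": 0.015,"dx": 0,"dy": 0,"dz": 0.005,"yaw": 0},
    {"jaw": 0.015,"dx": 0,"dy": 0,"dz": 0.005,"yaw": 0},
    {"jaw": 0.015,"dx": 0,"dy": 0,"dz": 0.003,"yaw": 0},
    {"jaw": 0.015,"dx": 0,"dy": 0,"dz": 0,"yaw": 0},
  ],
)

```text
t: 29.0
tool_pos: [0.6287, -0.0557, 0.1112]
orientation: [-1.918, -2.488, -0.0]
force: [0.9, -2.2, -2.5]
opening: 0.0242
gripper_force: 25.0
```

Request:
carry_out(
  moves=[
    {"jaw": 0.015,"dx": 0,"dy": 0,"dz": 0.0015,"yaw": 0},
    {"jaw": 0.015,"dx": 0,"dy": 0,"dz": 0,"yaw": 0},
  ],
)

```text
t: 29.25
tool_pos: [0.6287, -0.0557, 0.1101]
orientation: [-1.918, -2.488, -0.0]
force: [0.5, -2.4, -1.4]
opening: 0.0246
gripper_force: 25.0
```

Request:
carry_out(
  moves=[
    {"jaw": 0.015,"dx": 0,"dy": 0,"dz": 0.001,"yaw": 0},
    {"jaw": 0.015,"dx": 0,"dy": 0,"dz": 0,"yaw": 0},
  ],
)

```text
t: 29.5
tool_pos: [0.6288, -0.0558, 0.1092]
orientation: [1.918, 2.488, 0.0]
force: [-0.5, -2.6, 0.3]
opening: 0.0242
gripper_force: 25.0
```

Contact is beginning (home is about 0.1086); a touch more, then let go.

Request:
carry_out(
  moves=[
    {"jaw": 0.015,"dx": 0,"dy": 0,"dz": 0.0006,"yaw": 0},
    {"jaw": 0.015,"dx": 0,"dy": 0,"dz": 0,"yaw": 0},
  ],
)

```text
t: 29.75
tool_pos: [0.6289, -0.0558, 0.1091]
orientation: [1.918, 2.487, 0.0]
force: [-1.2, -3.6, 5.3]
opening: 0.0241
gripper_force: 25.0
```

Request:
carry_out(
  moves=[
    {"jaw": 0.015,"dx": 0,"dy": 0,"dz": 0.0004,"yaw": 0},
    {"jaw": 0.015,"dx": 0,"dy": 0,"dz": 0,"yaw": 0},
  ],
)

```text
t: 30.0
tool_pos: [0.6289, -0.0559, 0.109]
orientation: [1.918, 2.487, 0.0]
force: [-3.5, -3.2, 7.4]
opening: 0.0242
gripper_force: 25.0
```

Request:
carry_out(
  moves=[
    {"jaw": 0.026,"dx": 0,"dy": 0,"dz": 0,"yaw": 0},
    {"jaw": 0.035,"dx": 0,"dy": 0,"dz": 0,"yaw": 0},
    {"jaw": 0.05,"dx": 0,"dy": 0,"dz": 0,"yaw": 0},
    {"jaw": 0.06,"dx": 0,"dy": 0,"dz": -0.02,"yaw": 0},
    {"jaw": 0.06,"dx": 0,"dy": 0,"dz": -0.05,"yaw": 0},
    {"jaw": 0.06,"dx": -0.05,"dy": 0,"dz": -0.03,"yaw": 0},
    {"jaw": 0.06,"dx": 0,"dy": 0,"dz": 0,"yaw": 0},
    {"jaw": 0.06,"dx": 0,"dy": 0,"dz": 0,"yaw": 0},
  ],
)

```text
t: 31.0
tool_pos: [0.6413, -0.104, 0.2086]
orientation: [-1.919, -2.487, -0.001]
force: [0.3, -0.3, -0.2]
opening: 0.0603
gripper_force: 0.0
```

Run:
```python
from h import *
p,r,s=tool();m=camera_model("wrist");im=read_camera("wrist")[...,::-1].copy();cv2.imwrite("pics/w17.png",im)
ms=camera_model("scene");sc=read_camera("scene")[...,::-1].copy();cv2.imwrite("pics/s17.png",sc)
print(p,s["force"],s["t"])
for n,i,mm in(("w",im,m),("s",sc,ms)):
    h=cv2.cvtColor(i,cv2.COLOR_BGR2HSV);red=((h[...,0]<10)|(h[...,0]>170))&(h[...,1]>130)
    print(n,"pred knob home",proj(mm,(.6284,-.056,.121)),"collar",proj(mm,(.6284,-.056,.099)))
    for c,st in blobs(red,20)[0]: print(c,st)
# bystanders before/after in scene
a=cv2.imread("pics/scene0.png").astype(int);d=np.abs(a-sc).sum(2)
for n,(u0,v0,u1,v1) in dict(vials=(148,218,186,262),mug=(162,168,200,210)).items(): print(n,(d[v0:v1,u0:u1]>60).mean())
# lid eye and bar in wrist view: blue holes/screws
m_=dict(np.load("w13.npz"))
```

```text
[ 0.64134305 -0.10396036  0.20856861] [ 0.33655459 -0.27591572 -0.17357261] 31.0
w pred knob home [258.02032314 144.75726315] collar [257.99739075 142.04349875]
[258.2, 144.6] [245, 131, 28, 29, 605]
s pred knob home [247.96325037 173.47050369] collar [247.8801298  180.44382703]
[240.8, 141.6] [239, 138, 5, 8, 20]
[247.8, 174.1] [243, 169, 10, 11, 99]
[15.3, 279.6] [0, 263, 28, 30, 143]
[298.1, 303.2] [284, 290, 30, 27, 163]
vials 0.0
mug 0.0
```

```bash
python3 -c "
from plant import *
print(close_job())"
```

```text
the job is handed in; nothing more can be done
None
```

I handed in the job at 31 s of robot time: ball in the jar, lid on, bar's fork under the stud head, pin down on the bar and released. The last camera check put the knob at its home height and showed the vials and mug unmoved; no verdict was returned.

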